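Put the filter cassettes away behind the bolted double doors

ROBOT

A 7-joint arm with a two-finger parallel gripper is mounted at the origin on the work surface. World frame = base frame: x ahead of the robot, y to its left, z up, the work surface at z = 0. Lengths are in m, angles in rad, forces in N, time in s.
With the tool pointing down it reaches from about 0.35 to 0.9 m from the base axis. Payload 7.2 kg.
Tool frame: the origin (TCP) lies midway between the tips of the shut fingers; the grasp point (between the pads) lies 19 mm behind it; x points along the fingers, y is the direction in which the jaws open and shut, and the axes are right-handed (so a half turn about x gives the same grasp; the last joint's range is limited). The gripper opens to 85 mm and grips with 20 to 120 N. Pads are 22 mm wide; open, the fingers measure 114 mm over their backs; the gripper's body (76 mm by 85 mm) begins 54 mm behind the grasp point. The pads swing forward as they close: fully open they stand 13 mm farther back than shut.
Start: joints at [-1.316, 0.411, -0.013, 1.596, 0.006, 1.134, -0.082], TCP at [0.198, 0.593, 0.231] pointing down, gripper open.
Joint ranges: [-2.95, 2.95], [-0.29, 1.99], [-1.47, 1.44], [0.14, 2.54], [-1.03, 4.17], [0.13, 1.85], [-2.86, 2.86]. Speed limits (rad/s): [2.39, 2.39, 3.01, 3.01, 3.14, 3.14, 3.14].

INTERFACE

Orientations are given as a unit quaternion [x, y, z, w].
In Python, from rig import bot, optics gives the robot as it stands.
- The arm moves only by the shell command python3 -m handwheel 'ROWS' [OPENING] [FORCE]. ROWS is JSON, a list of rows, each an object of numbers: "x", "y", "z": the shift along the world's x, y, z in m; "twist": the turn about the world's z in degrees. A call has 1 to 12 rows; each row shifts and turns the commanded pose from where the row before left it; what a row does not reach is not made up. A row lasts 1/8 s, in which the tool goes at most 62.5 mm and 10.7 degrees, less where a joint would pass 70% of its speed; a pose out of reach is approached as far as the arm can. A call is refused whole if a number of a shift passes 0.0625 or a number of a turn 10.7, either way. A call with a gripper value outside its range is refused whole. OPENING is the closure, from 0 (fully open) to 1 (shut), set as the call begins (- or left out, the last holds). The fingers move at their own pace and stop on an object; FORCE is the grip in N (left out, the last holds). Time passes only in rows, so rows that do not move let the fingers close. It gives the time, the measured TCP pose, the force and the opening at its end, in the units of the state.
- bot.observe(): the state, without advancing time (a new reading comes with each control period).
- optics.camera(name): name is "scene" or "top"; returns a dict with "image" (480x640x3 uint8, red, green, blue), "fov_y" (degrees; the focal length in pixels is half the picture's height over the tangent of half this angle, whatever the lens; pixels are square), "cx", "cy" (the principal point, pixels), "D" ([k1, k2, p1, p2, k3] as OpenCV has them; the pictures are not rectified), "camera_from_world" (4x4, takes a point from world to camera coordinates). Camera axes: x right, y down, z forward; pixel columns grow to the right and rows downward; lengths in m; the calibration is good to about 2 mm. A picture is of the moment at which its call begins. There is no depth.
- bot.job_done(): hands the job in, once; it reports no verdict.
The state is a dict: "clock": time; "joints": joint angles; "joint_velocities": joint speeds; "joint_efforts": joint torques, N m; "tcp_pos": TCP position; "orientation": TCP orientation; "force": force on the tool from outside, world axes, zero at the start; "torque": the same for the moment, N m; "finger_gap": finger opening in m.
Only numpy, scipy, OpenCV 4.12 (cv2) and the standard library are available. Lean on these libraries where they do the work, as an engineer would, in place of code of your own. Each camera call takes 0.05 s, during which the arm holds its last target.

TASK

Put every filter cassette lying on the counter away in the little bamboo double-door cupboard: draw up the drop bolt and swing the bolted leaf wide open first, then swing the leaf it overlaps wide open, and slide each cassette flat and fully home into a slot of its own. With all cassettes in, shut the overlapped leaf first, then the bolted leaf over it, and push the bolt all the way down again. Leave the pitcher, teapot and cups standing where they are.

Things in the scene. Friction and masses are not known exactly. Their poses are not given: they have to be found in the camera images.
- cabinet: Low fixed bamboo cupboard with a clear roof, 280 wide (its y), 130 deep, roof top 120 mm high; origin: centre of its underside; x points from front to back, z up; double doors at the -x side. Behind them, under the roof, three slots side by side, centre lines at y = +66, 0, -66 mm. In front of it: only a 12 mm high sill reaching to x = -95 mm and the bolt's 16 mm high keeper.
- slot1_mouth (a point): Middle of the front edge of the floor of the left slot: cupboard x = -70, y = +66 mm, 92 mm above the counter; axes as the cupboard's. Each slot is 46 mm wide between its guides, the mouth tapering from 58 to 46 over the first 20 mm, 22 mm high (ceiling 114 mm up), 112 mm deep to the back stop. The roof's front edge is at x = -70 mm too.
- slot2_mouth (a point): The same point of the middle slot (cupboard y = 0). A cassette fully home touches the back stop: its front end is then 2 mm inside the slot, its origin at cupboard x = -13 mm. It may stand out of the slot by up to 7 mm, just short of the shut leaves, whose inner faces are 8 mm in front of the slots.
- slot3_mouth (a point): The same point of the right slot (cupboard y = -66 mm).
- bolted_leaf (a joint): Angle of the bolted leaf (right, -y side): 0 shut, grows as it swings out towards the robot, to 2.5 rad; light friction, stays where left. 136 mm wide, 12 thick, from 16 to 122 mm above the counter. Carries the drop bolt and a cover strip reaching 16 mm past the middle in front of the other leaf. From about 2.1 rad there is full room before the slots.
- bolted_leaf_hinge (a point): Top of the vertical hinge line of the bolted leaf, 122 mm up, at cupboard x = -84 mm, y = -138 mm.
- bolt (a joint): Height of the drop bolt: 0 fully down (its foot stands behind the keeper's wall on the sill and holds the leaf shut), 0.024 m fully up; from 0.014 m up it clears the keeper. Stays at any height (friction about 2.5 N). It goes down again only with the leaf fully shut.
- bolt_top (a point): Top end of the drop bolt: an upright round steel rod 12 mm thick on two arms, its axis 42 mm in front of the mid-thickness of the bolted leaf and 93 mm along the leaf from its hinge line. 122 mm up when down; free to be gripped over the top 55 mm (more when raised). Also the leaf's handle; it can turn between fingers.
- overlapped_leaf (a joint): Angle of the overlapped leaf (left, +y side): 0 shut, grows as it swings out towards the robot, to 2.5 rad; same size and friction as the other. It cannot open before the bolted leaf, whose strip covers its edge, nor shut properly after it.
- overlapped_leaf_hinge (a point): Top of the vertical hinge line of the overlapped leaf, 122 mm up, at cupboard x = -84 mm, y = +138 mm.
- rod_top (a point): Top end of the upright round steel handle rod fixed on the overlapped leaf, 12 mm thick, 122 mm up, its axis 42 mm in front of the leaf's mid-thickness and 88 mm along the leaf from its hinge line; free to be gripped over its top 55 mm.
- cassette1: Flat grey plastic filter cassette with five dark vent strips on top, 110 mm long (x) x 42 mm wide (y) x 14 mm thick (z), 70 g; origin at the centre of its underside. All cassettes are alike and the same either end first; it starts flat on the counter, to the left of the cupboard. May be absent (None) in a run.
- cassette2: Flat grey plastic filter cassette with five dark vent strips on top, 110 mm long (x) x 42 mm wide (y) x 14 mm thick (z), 70 g; origin at the centre of its underside. All cassettes are alike and the same either end first; it starts flat on the counter, to the left of the cupboard. May be absent (None) in a run.
- cassette3: Flat grey plastic filter cassette with five dark vent strips on top, 110 mm long (x) x 42 mm wide (y) x 14 mm thick (z), 70 g; origin at the centre of its underside. All cassettes are alike and the same either end first; it starts flat on the counter, to the left of the cupboard. May be absent (None) in a run.
- pitcher: Bystander: empty grey filter pitcher with a clip lid, 128 mm across and 220 mm high, handle to one side, on the far left beyond the cassettes; origin under its centre.
- teapot: Bystander: white ceramic teapot about 110 mm across and 105 mm high, behind the cupboard on the left; origin under its centre.
- cup1: Bystander: stoneware cup, 72 mm across, 62 mm high, beyond the cassettes; origin under its centre.
- cup2: Bystander: stoneware cup like the other, right of the cupboard; origin under its centre.
There are look-alikes about, which are no part of the job. Leave any purple look-alike of the cassette3 alone.

How it is judged:
By the outcome, as a careful person would: the job done as asked, in the order asked, and still so for the second after the job is handed in, with the robot touching nothing.
Of cassette1, cassette2, cassette3 only 2 to 3 are there at a start; the rules pass over those that are not, and their reading is None.
At some moment in a run one of cassette1, cassette2, cassette3 may be knocked a few centimetres aside while the robot is not near it.
Once in a run the grip may slacken for a moment while it holds something.
It also fails if it takes over 210 s, if anything falls off the work surface, if the arm or the gripper's body presses on something with over 40 N, if the wrist force passes 120 N, or if a joint passes its speed limit or range.

## Working session

There is one attempt and no reset: what is moved stays moved. The work goes in short steps, Python scripts to look and compute and a shell command to move; the robot and the scene stay as the last step left them, time stands still between calls to the robot, and variables do not carry over. Pictures are saved under pics/ and viewed, and the job is handed in when it is done.

```bash
ls; mkdir -p pics
cat > h.py <<'E'
import numpy as np, cv2
from rig import bot, optics
def cam(n):
    c=optics.camera(n); im=c['image']; h=im.shape[0]
    f=h/2/np.tan(np.radians(c['fov_y'])/2)
    c['K']=np.array([[f,0,c['cx']],[0,f,c['cy']],[0,0,1.]]); c['D']=np.array(c['D'],float); c['T']=np.array(c['camera_from_world'],float)
    return c
def save(c,fn,crop=None,s=1):
    im=c['image'][:,:,::-1]
    if crop: x0,y0,x1,y1=crop; im=im[y0:y1,x0:x1]
    if s!=1: im=cv2.resize(im,None,fx=s,fy=s,interpolation=cv2.INTER_CUBIC)
    cv2.imwrite('pics/'+fn,im)
def px2w(c,uv,z):
    p=cv2.undistortPoints(np.array(uv,float).reshape(-1,1,2),c['K'],c['D']).reshape(-1,2)
    R=c['T'][:3,:3];t=c['T'][:3,3];o=-R.T@t
    d=np.c_[p,np.ones(len(p))]@R
    return o+d*((z-o[2])/d[:,2])[:,None]
def w2px(c,P):
    r,_=cv2.Rodrigues(c['T'][:3,:3])
    return cv2.projectPoints(np.array(P,float).reshape(-1,1,3),r,c['T'][:3,3],c['K'],c['D'])[0].reshape(-1,2)
def st():
    s=bot.observe(); print('t',round(s['clock'],2),'tcp',np.round(s['tcp_pos'],4),'q',np.round(s['orientation'],3),'F',np.round(s['force'],1),'gap',round(s['finger_gap'],4),'j',np.round(s['joints'],2)); return s
E
python3 - <<'E'
from h import *
st()
for n in ('scene','top'):
    c=cam(n); save(c,n+'0.png'); R=c['T'][:3,:3]; print(n,c['fov_y'],c['D'],-R.T@c['T'][:3,3])
E
```

```text
pics
t 0.0 tcp [0.1981 0.5922 0.2304] q [ 0.113  0.698 -0.114  0.698] F [ 0.4 -0.   1. ] gap 0.0856 j [-1.32  0.41 -0.01  1.6   0.01  1.13 -0.08]
scene 50.3013208280553 [-0.14874168  0.          0.          0.          0.        ] [1.28141211 0.65787503 0.84922181]
top 55.15287365847823 [-0.04193096  0.          0.          0.          0.        ] [0.40554668 0.06863067 1.49727681]
```

View pics/scene0.png

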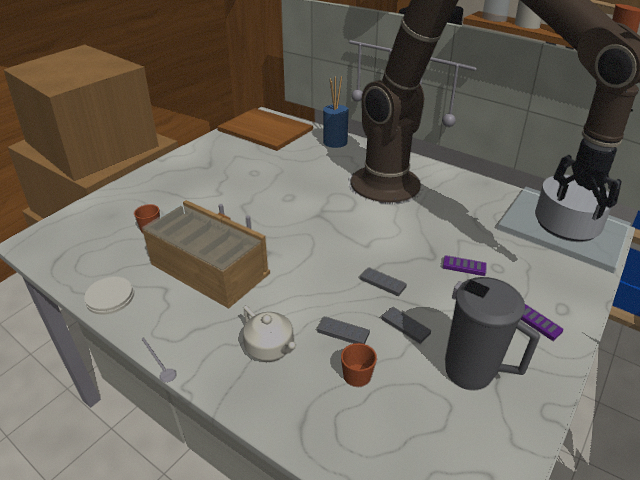

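View pics/top0.png

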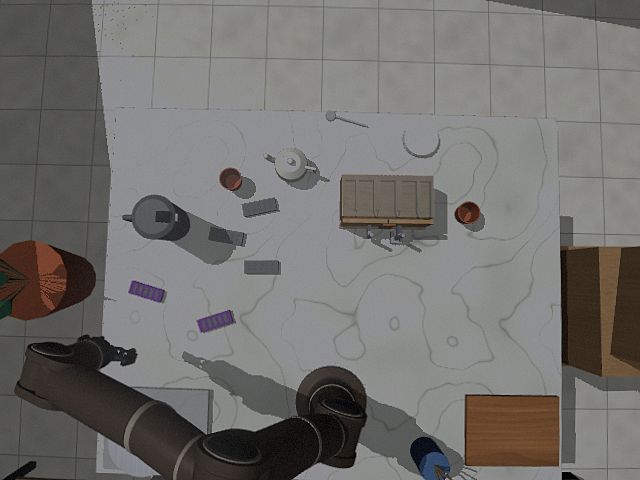

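The candidates in the top picture are grey cassettes at (261,207), (227,237, in the pitcher's shadow) and (262,267), and purple look-alikes at (147,292) and (216,321). I choose the three grey ones. The cupboard is at (387,203) with its doors facing the robot. Next I'll take close crops.

Run:
```python
from h import *
c=cam('top'); save(c,'t1.png',(200,180,300,290),6); save(c,'t2.png',(330,165,450,255),6)
c=cam('scene'); save(c,'s2.png',(130,190,280,310),5)
```

```text
(no output)
```

View pics/t1.png

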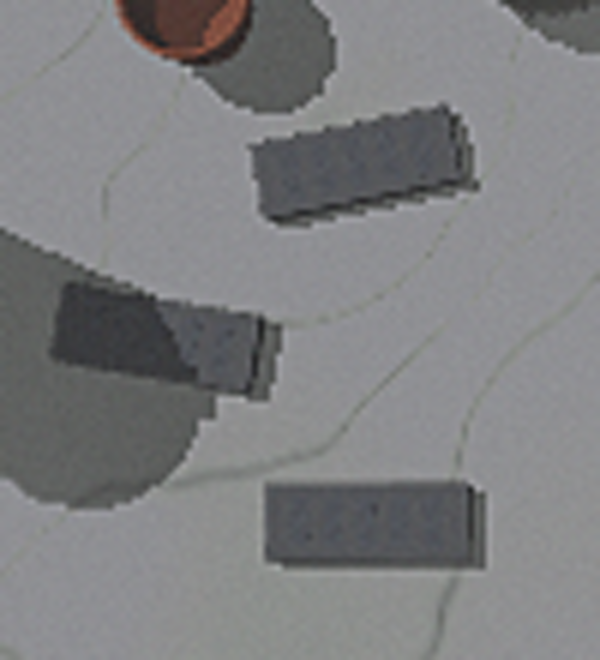

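View pics/t2.png

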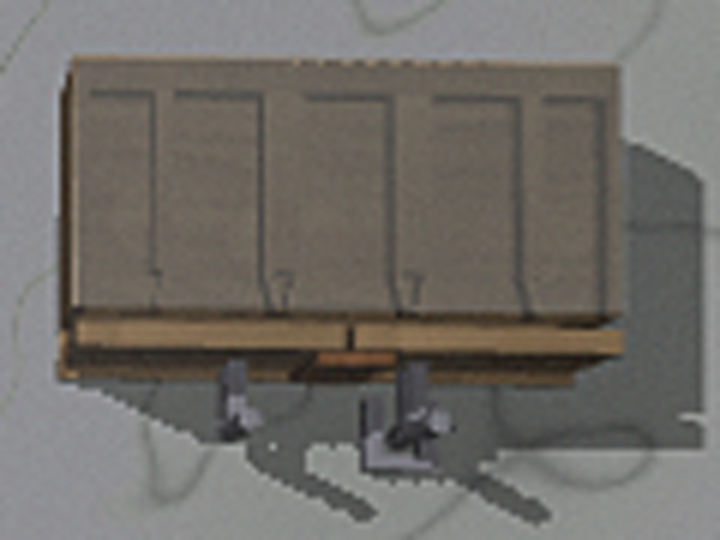

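View pics/s2.png

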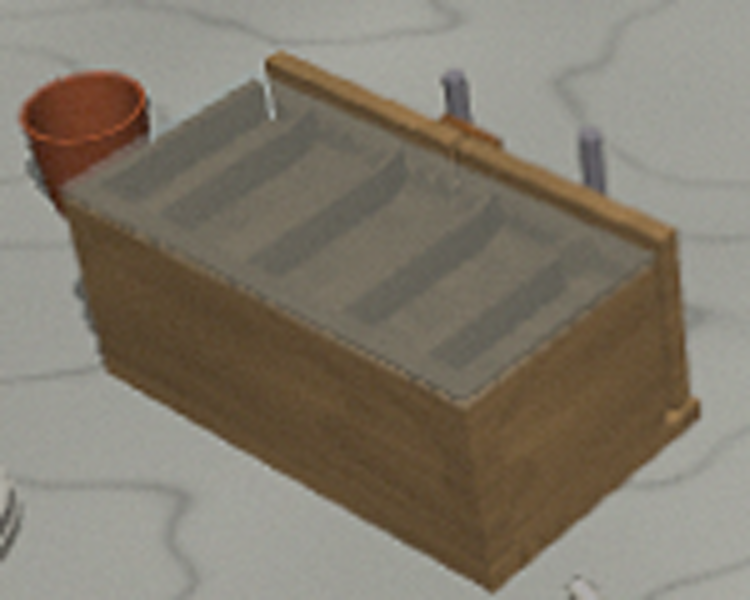

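Run:
```python
from h import *
from scipy.optimize import least_squares
ct=cam('top'); cs=cam('scene')
# local pts -> px
T=[((65,140,120),(72,60)),((65,-140,120),(620,66)),((-84-42,-138+93,122),(441,419)),((-84-42,138-88,122),(243,419))]
S=[((65,140,120),(468,402)),((65,-140,120),(65,200)),((65,140,0),(492,590)),((65,-140,0),(105,370)),((-126,-45,122),(455,74)),((-126,50,122),(590,133))]
def w(p,l): 
    l=np.array(l)/1000.; c,s=np.cos(p[2]),np.sin(p[2])
    return np.c_[p[0]+c*l[:,0]-s*l[:,1],p[1]+s*l[:,0]+c*l[:,1],l[:,2]]
tt=np.array([a[1] for a in T])/6+[330,165]; ss=np.array([a[1] for a in S])/5+[130,190]
def r(p): return np.r_[w2px(ct,w(p,[a[0] for a in T]))-tt, w2px(cs,w(p,[a[0] for a in S]))-ss]
q=least_squares(lambda p:r(p).ravel(),[.65,-.1,0])
print(q.x); print(np.round(r(q.x),1))
p=q.x
for n,l in dict(bolt=(-126,-45,122),rod=(-126,50,122),hB=(-84,-138,122),hO=(-84,138,122),m1=(-70,66,92),m2=(-70,0,92),m3=(-70,-66,92)).items(): print(n,np.round(w(p,[l])[0],4))
# cassettes
g=cv2.cvtColor(ct['image'],cv2.COLOR_RGB2HSV); 
for name,poly in dict(A=[(252,147),(445,107),(470,185),(280,222)],B=[(64,283),(262,317),(250,397),(50,357)],C=[(265,485),(470,485),(472,568),(267,568)]).items():
    P=px2w(ct,np.array(poly)/6+[200,180],.014); e=P[1]-P[0]; e2=P[2]-P[3]; d=e+e2; print(name,np.round(P.mean(0),4),'len',np.linalg.norm(e),np.linalg.norm(e2),'w',np.linalg.norm(P[3]-P[0]),'ang',np.degrees(np.arctan2(d[1],d[0])))
for n,u,z in (('pitch',(155,217),0.22),('cup1',(231,179),.062),('teapot',(291,163),.1),('cup2',(468,213),.062)): print(n,px2w(ct,[u],z))
```

```text
[ 0.64958061 -0.15381695  0.01668869]
[[-1.2 -2.1]
 [-0.8 -2.2]
 [-1.3  1. ]
 [ 0.2  0.8]
 [-0.7 -1. ]
 [-1.9 -2.7]
 [ 0.6  0.1]
 [-0.2  0.4]
 [ 0.4 -1.4]
 [ 0.8 -1.5]]
bolt [ 0.5243 -0.2009  0.122 ]
rod [ 0.5228 -0.1059  0.122 ]
hB [ 0.5679 -0.2932  0.122 ]
hO [ 0.5633 -0.0172  0.122 ]
m1 [ 0.5785 -0.089   0.092 ]
m2 [ 0.5796 -0.155   0.092 ]
m3 [ 0.5807 -0.221   0.092 ]
A [0.6151 0.2411 0.014 ] len 0.10701074237749013 0.1048476274684913 w 0.04392706076022902 ang -77.17348940882687
B [0.5181 0.349  0.014 ] len 0.1092303015100101 0.11069847303716258 w 0.040765184656668015 ang -99.12984514581026
C [0.4196 0.231  0.014 ] len 0.11032752211309367 0.11008527999474868 w 0.04454372055959296 ang -88.5905876340759
pitch [[0.55235699 0.51263601 0.22      ]]
cup1 [[0.69730446 0.3314913  0.062     ]]
teapot [[0.74404815 0.1407769  0.1       ]]
cup2 [[ 0.60716036 -0.4211598   0.062     ]]
```

```bash
cat > fit.py <<'E'
from h import *
from scipy.optimize import least_squares
ct=cam('top'); cs=cam('scene')
T=[((65,140,120),(72,60)),((65,-140,120),(620,66)),((-84-42,-138+93,122),(441,419)),((-84-42,138-88,122),(243,419))]
S=[((65,140,120),(468,402)),((65,-140,120),(65,200)),((65,140,0),(492,590)),((65,-140,0),(105,370)),((-126,-45,122),(455,74)),((-126,50,122),(590,133))]
def w(p,l): 
    l=np.array(l)/1000.; c,s=np.cos(p[2]),np.sin(p[2])
    return np.c_[p[0]+c*l[:,0]-s*l[:,1],p[1]+s*l[:,0]+c*l[:,1],l[:,2]]
tt=np.array([a[1] for a in T])/6+[330,165]; ss=np.array([a[1] for a in S])/5+[130,190]
def L(A,d):
    return [(x+(d if x==65 else 0),y,z) for (x,y,z),_ in A]
def r(p): return np.r_[w2px(ct,w(p,L(T,p[3])))-tt, w2px(cs,w(p,L(S,p[3])))-ss]
q=least_squares(lambda p:r(p).ravel(),[.65,-.1,0,0],x_scale=[.1,.1,.1,10])
print(q.x); print(np.round(r(q.x),1))
p=q.x
for n,l in dict(bolt=(-126,-45,122),rod=(-126,50,122),hB=(-84,-138,122),hO=(-84,138,122),m1=(-70,66,92),m2=(-70,0,92),m3=(-70,-66,92)).items(): print(n,np.round(w(p,[l])[0],4))
print(px2w(ct,tt[2:],.122), px2w(cs,ss[4:],.122))
im=ct['image'].copy(); 
lines=[((65,140,120),(65,-140,120),(-70,-140,120),(-70,140,120)),((-78,138,122),(-78,-138,122),(-90,-138,122),(-90,138,122)),((-126,-45,122),(-126,-45,30)),((-126,50,122),(-126,50,50)),((-70,33,92),(42,33,92)),((-70,-33,92),(42,-33,92)),((65,140,0),(65,-140,0),(65,-140,120))]
for c,nm,cr,s in ((ct,'t',(330,165,450,255),6),(cs,'s',(130,190,280,310),5)):
    x0,y0,x1,y1=cr; im=cv2.resize(c['image'][y0:y1,x0:x1,::-1],None,fx=s,fy=s)
    for l in lines:
        u=(w2px(c,w(p,l))-[x0,y0]+.5)*s
        cv2.polylines(im,[np.round(u).astype(np.int32)],False,(0,0,255),1)
    cv2.imwrite(f'pics/fit_{nm}.png',im)
E
python3 fit.py
```

```text
[ 0.65305342 -0.15382976  0.01349208 -5.44680707]
[[-1.1 -1.6]
 [-0.7 -1.4]
 [-1.4 -0.1]
 [ 0.1 -0.4]
 [-0.3 -1.4]
 [-1.2 -3.2]
 [ 1.  -0.3]
 [ 0.4 -0.1]
 [-0.4 -0.8]
 [-0.  -0.8]]
bolt [ 0.5277 -0.2005  0.122 ]
rod [ 0.5264 -0.1055  0.122 ]
hB [ 0.5709 -0.293   0.122 ]
hO [ 0.5672 -0.017   0.122 ]
m1 [ 0.5822 -0.0888  0.092 ]
m2 [ 0.5831 -0.1548  0.092 ]
m3 [ 0.584  -0.2208  0.092 ]
[[ 0.52754815 -0.20479877  0.122     ]
 [ 0.52514219 -0.1053304   0.122     ]] [[ 0.52964079 -0.19712721  0.122     ]
 [ 0.52899926 -0.10305492  0.122     ]]
```

View pics/fit_t.png

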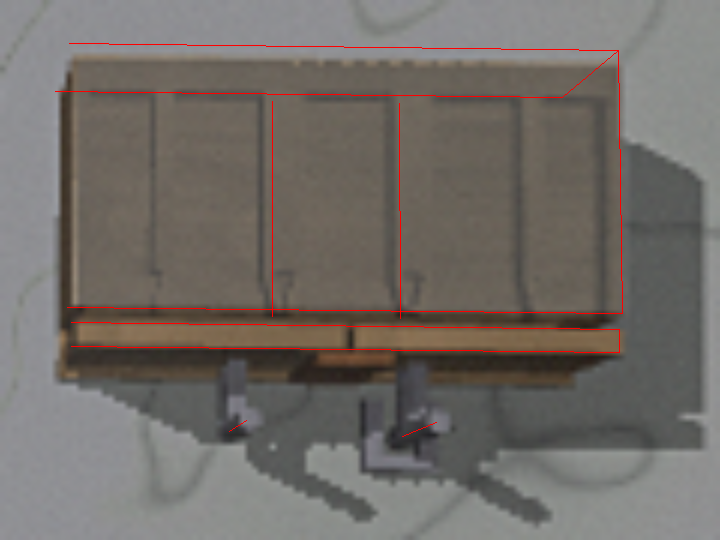

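View pics/fit_s.png

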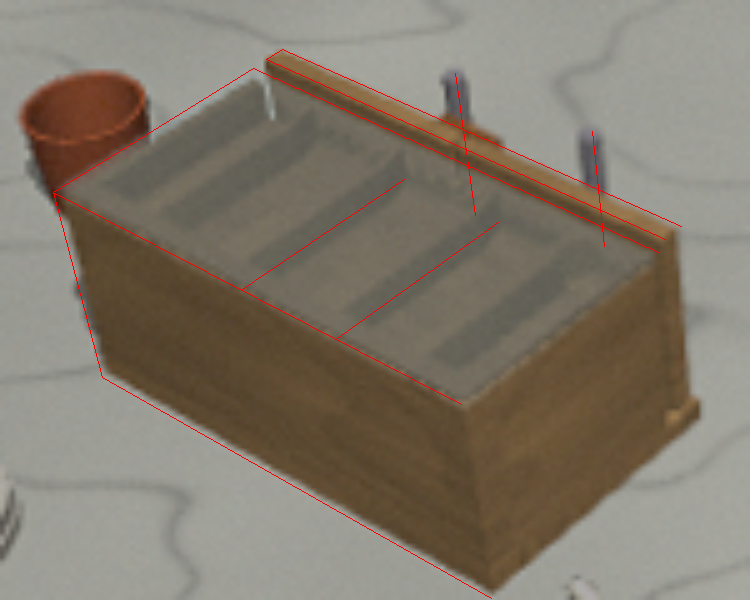

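The three grey cassettes (A, B and C) measure 105–111 × 41–45 mm, which matches. The overlay fits the doors and rods, and the cupboard's back is at x≈+60. The bolt is near (0.528, -0.2005) and the rod near (0.5265, -0.105). I'm moving towards the bolt.

```bash
python3 -m handwheel '[{"x":0.021,"y":-0.05,"twist":-10},{"x":0.021,"y":-0.05,"twist":-10},{"x":0.021,"y":-0.05,"twist":-10},{"x":0.021,"y":-0.05,"twist":-10},{"x":0.021,"y":-0.05,"twist":-10},{"x":0.021,"y":-0.05,"twist":-10},{"x":0.021,"y":-0.05,"twist":-10},{"x":0.021,"y":-0.05,"twist":-10},{"x":0.021,"y":-0.05,"twist":-10},{"x":0.021,"y":-0.05,"twist":-10},{"x":0.021,"y":-0.05,"twist":-10},{"x":0.021,"y":-0.05,"twist":-10}]'
cat >> h.py <<'E'
def yaw(q):
    from scipy.spatial.transform import Rotation as R
    m=R.from_quat(q).as_matrix(); return np.degrees(np.arctan2(m[1,1],m[0,1])), np.round(m[:,0],3)
E
python3 -c "
from h import *
s=st();print(yaw(s['orientation']))"
```

```text
t 0.4 tcp [0.1983 0.5926 0.2312] q [ 0.114  0.698 -0.114  0.698] F [ 0.8  0.2 -0.2] gap 0.0856 j [-1.32  0.41 -0.01  1.6   0.01  1.13 -0.08]
(np.float64(71.50259391196843), array([-0., -0., -1.]))schema error: expected keys x, y, z, twist
```

```bash
python3 -m handwheel '[{"x":0.021,"y":-0.05,"z":0,"twist":-10},{"x":0.021,"y":-0.05,"z":0,"twist":-10},{"x":0.021,"y":-0.05,"z":0,"twist":-10},{"x":0.021,"y":-0.05,"z":0,"twist":-10},{"x":0.021,"y":-0.05,"z":0,"twist":-10},{"x":0.021,"y":-0.05,"z":0,"twist":-10},{"x":0.021,"y":-0.05,"z":0,"twist":-10},{"x":0.021,"y":-0.05,"z":0,"twist":-10},{"x":0.021,"y":-0.05,"z":0,"twist":-10},{"x":0.021,"y":-0.05,"z":0,"twist":-10},{"x":0.021,"y":-0.05,"z":0,"twist":-10},{"x":0.021,"y":-0.05,"z":0,"twist":-10}]'
python3 -c "
from h import *
s=st();print(yaw(s['orientation']))"
```

```text
clock: 1.9
tcp_pos: [0.4508, -0.0088, 0.2318]
orientation: [0.662, 0.249, -0.661, 0.249]
force: [0.8, -0.2, -0.2]
finger_gap: 0.0856
t 1.9 tcp [ 0.4508 -0.0088  0.2318] q [ 0.662  0.249 -0.661  0.249] F [ 0.8 -0.2 -0.2] gap 0.0856 j [-0.7   0.11  0.67  2.03 -0.08  1.03 -0.84]
(np.float64(-48.80084922898719), array([ 0.001,  0.001, -1.   ]))
```

```bash
python3 -m handwheel '[{"x":0.019,"y":-0.048,"z":0,"twist":-10},{"x":0.019,"y":-0.048,"z":0,"twist":-10},{"x":0.019,"y":-0.048,"z":0,"twist":-10},{"x":0.02,"y":-0.048,"z":0,"twist":-10},{"x":0,"y":0,"z":-0.03,"twist":-0.4},{"x":0,"y":0,"z":-0.03,"twist":0},{"x":0,"y":0,"z":-0.03,"twist":0},{"x":0,"y":0,"z":0,"twist":0}]'
python3 -c "
from h import *
s=st();print(yaw(s['orientation']))
c=cam('top'); save(c,'t3.png',(330,165,450,255),6)
c=cam('scene'); save(c,'s3.png',(130,150,290,270),5)"
```

```text
clock: 2.9
tcp_pos: [0.526, -0.1987, 0.1397]
orientation: [-0.706, -0.007, 0.708, -0.007]
force: [0.1, -0.8, 0.5]
finger_gap: 0.0858
t 2.9 tcp [ 0.526  -0.1987  0.1397] q [-0.706 -0.007  0.708 -0.007] F [ 0.1 -0.8  0.5] gap 0.0858 j [-0.3   0.5   0.79  1.88 -0.43  0.94 -0.87]
(np.float64(-88.89597767089927), array([-0.004,  0.001, -1.   ]))
```

View pics/s3.png

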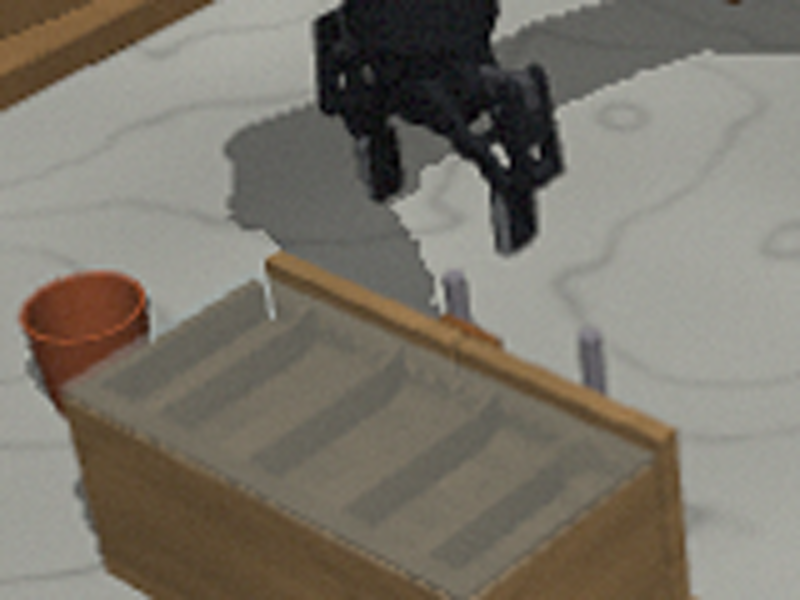

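View pics/t3.png

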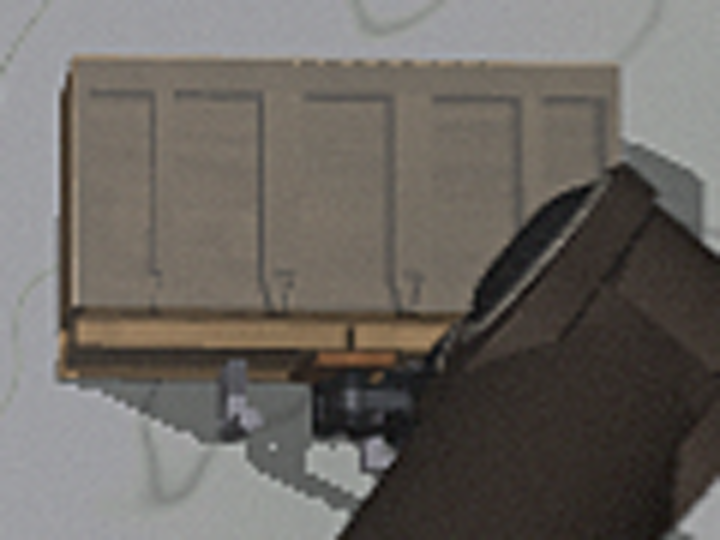

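```bash
python3 -m handwheel '[{"x":0.001,"y":-0.001,"z":-0.029,"twist":0},{"x":0.001,"y":0,"z":-0.029,"twist":0},{"x":0,"y":0,"z":0,"twist":0}]' 0 40
python3 -m handwheel '[{"x":0,"y":0,"z":0,"twist":0},{"x":0,"y":0,"z":0,"twist":0},{"x":0,"y":0,"z":0,"twist":0},{"x":0,"y":0,"z":0,"twist":0},{"x":0,"y":0,"z":0,"twist":0},{"x":0,"y":0,"z":0,"twist":0}]' 1 40
python3 -c "
from h import *
s=st()
c=cam('scene'); save(c,'s4.png',(130,150,290,270),5)"
```

```text
clock: 3.38
tcp_pos: [0.5291, -0.2, 0.0833]
orientation: [-0.707, -0.007, 0.707, -0.007]
force: [-0.4, 0.1, 0.2]
finger_gap: 0.0856
clock: 4.12
tcp_pos: [0.5295, -0.201, 0.0838]
orientation: [0.707, 0.006, -0.707, 0.007]
force: [-0.6, -3.1, 5.7]
finger_gap: 0.0108
t 4.12 tcp [ 0.5295 -0.201   0.0838] q [ 0.707  0.006 -0.707  0.007] F [-0.6 -3.1  5.7] gap 0.0108 j [-0.25  0.58  0.72  1.92 -0.51  0.83 -0.8 ]
```

View pics/s4.png

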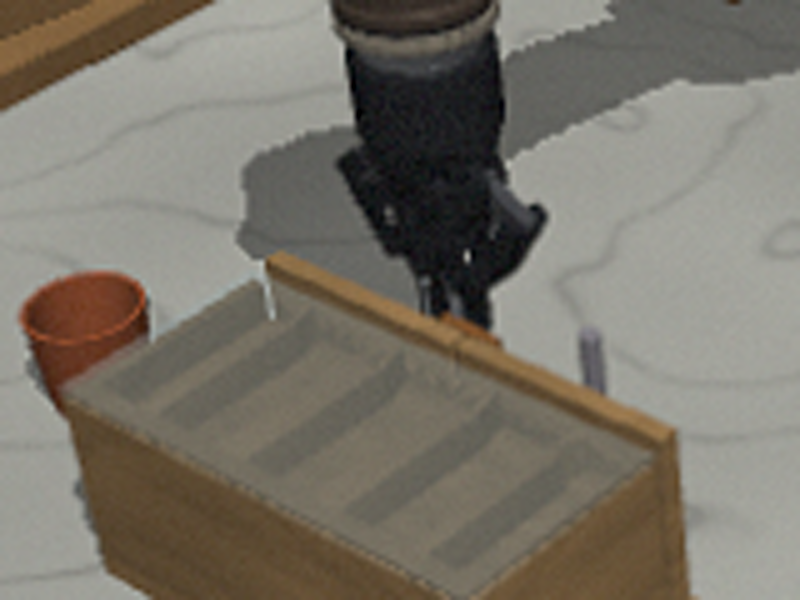

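```bash
python3 -m handwheel '[{"x":0,"y":0,"z":0.011,"twist":0},{"x":0,"y":0,"z":0.011,"twist":0},{"x":0,"y":0,"z":0,"twist":0}]'
python3 - <<'E'
from h import *
s=st()
# arc plan: cabinet pose
p=np.array([.653,-.1538,.0135]); 
R=lambda a:np.array([[np.cos(a),-np.sin(a)],[np.sin(a),np.cos(a)]])
hB=p[:2]+R(p[2])@[-.084,-.138]
prev=None
for i in range(0,25):
    th=2.25*i/24; q=hB+R(p[2]+th)@[-.042,.093]
    if prev is not None: print(i,round(th,2),np.round(q,4),'d',np.round(q-prev,4))
    else: print(q)
    prev=q
E
```

```text
clock: 4.55
tcp_pos: [0.5295, -0.201, 0.106]
orientation: [0.707, 0.006, -0.707, 0.007]
force: [1.2, -4.3, 1.5]
finger_gap: 0.0109
t 4.55 tcp [ 0.5295 -0.201   0.106 ] q [ 0.707  0.006 -0.707  0.007] F [ 1.2 -4.3  1.5] gap 0.0109 j [-0.27  0.55  0.75  1.91 -0.48  0.87 -0.83]
[ 0.52761896 -0.20049685]
1 0.09 [ 0.5192 -0.205 ] d [-0.0085 -0.0045]
2 0.19 [ 0.5111 -0.2102] d [-0.008  -0.0052]
3 0.28 [ 0.5037 -0.2161] d [-0.0075 -0.006 ]
4 0.38 [ 0.4968 -0.2228] d [-0.0069 -0.0066]
5 0.47 [ 0.4905 -0.23  ] d [-0.0062 -0.0072]
6 0.56 [ 0.485  -0.2378] d [-0.0055 -0.0078]
7 0.66 [ 0.4802 -0.2461] d [-0.0048 -0.0083]
8 0.75 [ 0.4762 -0.2548] d [-0.004  -0.0087]
9 0.84 [ 0.4731 -0.2638] d [-0.0032 -0.009 ]
10 0.94 [ 0.4708 -0.2731] d [-0.0023 -0.0093]
11 1.03 [ 0.4694 -0.2825] d [-0.0014 -0.0095]
12 1.12 [ 0.4688 -0.2921] d [-0.0005 -0.0095]
13 1.22 [ 0.4692 -0.3017] d [ 0.0004 -0.0096]
14 1.31 [ 0.4705 -0.3111] d [ 0.0013 -0.0095]
15 1.41 [ 0.4726 -0.3204] d [ 0.0021 -0.0093]
16 1.5 [ 0.4756 -0.3295] d [ 0.003  -0.0091]
17 1.59 [ 0.4795 -0.3383] d [ 0.0038 -0.0088]
18 1.69 [ 0.4841 -0.3466] d [ 0.0046 -0.0084]
19 1.78 [ 0.4895 -0.3545] d [ 0.0054 -0.0079]
20 1.88 [ 0.4956 -0.3619] d [ 0.0061 -0.0073]
21 1.97 [ 0.5024 -0.3686] d [ 0.0068 -0.0067]
22 2.06 [ 0.5098 -0.3747] d [ 0.0074 -0.0061]
23 2.16 [ 0.5177 -0.38  ] d [ 0.0079 -0.0054]
24 2.25 [ 0.5261 -0.3846] d [ 0.0084 -0.0046]
```

```bash
python3 -m handwheel '[{"x":-0.0085,"y":-0.0045,"z":0,"twist":5.4},{"x":-0.008,"y":-0.0052,"z":0,"twist":5.4},{"x":-0.0075,"y":-0.006,"z":0,"twist":5.4},{"x":-0.0069,"y":-0.0066,"z":0,"twist":5.4},{"x":-0.0062,"y":-0.0072,"z":0,"twist":5.4}]'
python3 -c "
from h import *
s=st()
c=cam('scene'); save(c,'s5.png',(130,150,290,270),5)"
```

```text
clock: 5.18
tcp_pos: [0.4924, -0.2293, 0.1052]
orientation: [0.686, 0.173, -0.685, 0.173]
force: [0.5, -2.0, 0.0]
finger_gap: 0.0107
t 5.17 tcp [ 0.4924 -0.2293  0.1052] q [ 0.686  0.173 -0.685  0.173] F [ 0.5 -2.   0. ] gap 0.0107 j [-0.13  0.48  0.63  1.96 -0.38  0.83 -0.37]
```

View pics/s5.png

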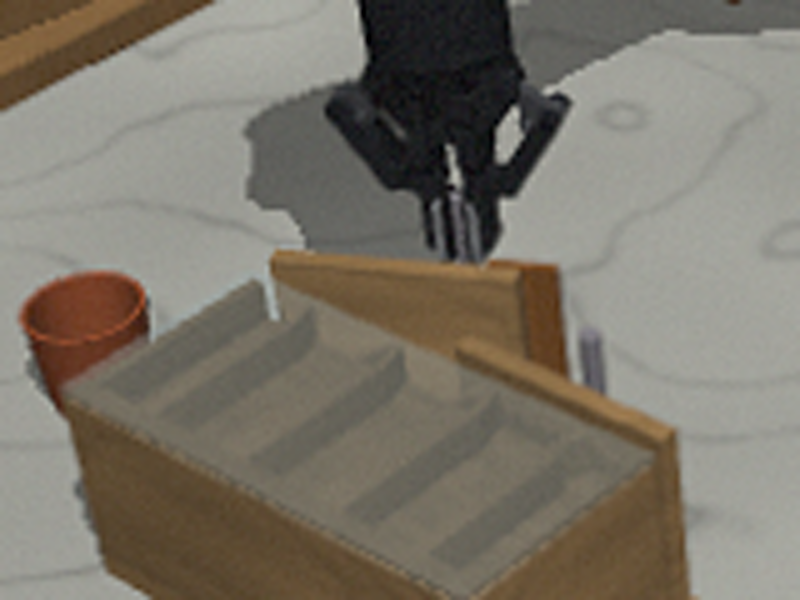

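The bolt is up and the bolted leaf is swinging. In the crop, its free edge is at (520,270). I'll carry on round the arc.

```bash
python3 -m handwheel '[{"x":-0.0055,"y":-0.0078,"z":0,"twist":5.4},{"x":-0.0048,"y":-0.0083,"z":0,"twist":5.4},{"x":-0.004,"y":-0.0087,"z":0,"twist":5.4},{"x":-0.0032,"y":-0.009,"z":0,"twist":5.4},{"x":-0.0023,"y":-0.0093,"z":0,"twist":5.4},{"x":-0.0014,"y":-0.0095,"z":0,"twist":5.4},{"x":-0.0005,"y":-0.0095,"z":0,"twist":5.4},{"x":0.0004,"y":-0.0096,"z":0,"twist":5.4},{"x":0.0013,"y":-0.0095,"z":0,"twist":5.4},{"x":0.0021,"y":-0.0093,"z":0,"twist":5.4},{"x":0.003,"y":-0.0091,"z":0,"twist":5.4}]'
python3 -m handwheel '[{"x":0.0038,"y":-0.0088,"z":0,"twist":5.4},{"x":0.0046,"y":-0.0084,"z":0,"twist":5.4},{"x":0.0054,"y":-0.0079,"z":0,"twist":5.4},{"x":0.0061,"y":-0.0073,"z":0,"twist":5.4},{"x":0.0068,"y":-0.0067,"z":0,"twist":5.4},{"x":0.0074,"y":-0.0061,"z":0,"twist":5.4},{"x":0.0079,"y":-0.0054,"z":0,"twist":5.4},{"x":0.0084,"y":-0.0046,"z":0,"twist":5.4},{"x":0,"y":0,"z":0,"twist":0}]'
python3 -c "
from h import *
s=st();print(yaw(s['orientation']))
c=cam('scene'); save(c,'s6.png',(100,120,300,270),4)"
```

```text
clock: 6.6
tcp_pos: [0.4756, -0.3288, 0.1044]
orientation: [-0.51, -0.491, 0.511, -0.488]
force: [-4.1, -0.4, 1.8]
finger_gap: 0.0112
clock: 7.72
tcp_pos: [0.5269, -0.3851, 0.1045]
orientation: [0.295, 0.643, -0.296, 0.642]
force: [-3.1, -3.2, -2.4]
finger_gap: 0.0108
t 7.72 tcp [ 0.5269 -0.3851  0.1045] q [ 0.295  0.643 -0.296  0.642] F [-3.1 -3.2 -2.4] gap 0.0108 j [ 0.44  0.58  0.17  1.65 -0.12  0.92  1.36]
(np.float64(40.57854575645688), array([-0.002,  0.   , -1.   ]))
```

View pics/s6.png

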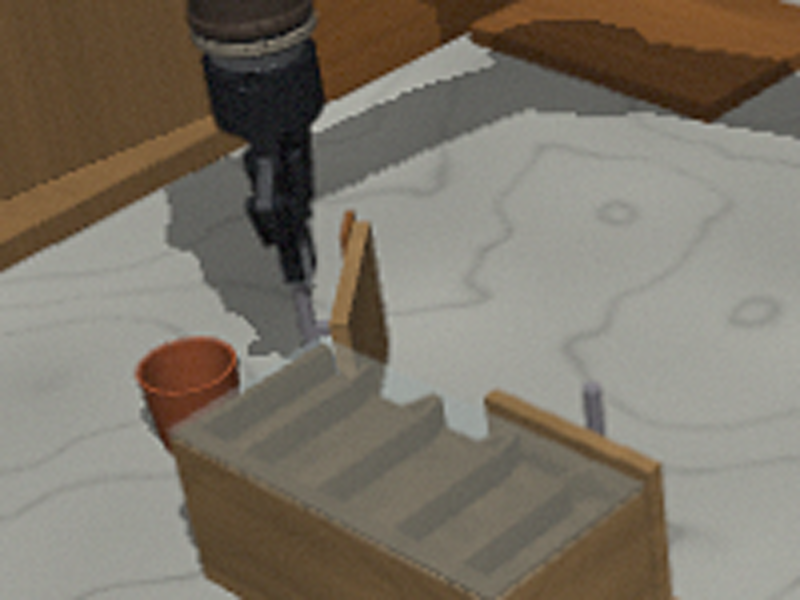

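```bash
python3 -m handwheel '[{"x":0,"y":0,"z":0,"twist":0},{"x":0,"y":0,"z":0,"twist":0},{"x":0,"y":0,"z":0,"twist":0},{"x":0,"y":0,"z":0.04,"twist":0},{"x":0,"y":0,"z":0.04,"twist":0},{"x":0,"y":0.05,"z":0.02,"twist":10},{"x":0,"y":0.058,"z":0,"twist":10},{"x":0,"y":0.058,"z":0,"twist":10},{"x":0,"y":0.058,"z":0,"twist":10},{"x":0,"y":0.056,"z":-0.03,"twist":10.2},{"x":0,"y":0,"z":-0.03,"twist":0},{"x":0,"y":0,"z":0,"twist":0}]' 0
python3 -c "
from h import *
s=st();print(yaw(s['orientation']))
c=cam('scene'); save(c,'s7.png',(100,120,300,270),4)
c=cam('top'); save(c,'t7.png',(310,165,470,285),5)"
```

```text
clock: 9.28
tcp_pos: [0.5262, -0.1046, 0.1443]
orientation: [-0.006, 0.708, 0.006, 0.706]
force: [0.6, -0.7, 0.5]
finger_gap: 0.0852
t 9.28 tcp [ 0.5262 -0.1046  0.1443] q [-0.006  0.708  0.006  0.706] F [ 0.6 -0.7  0.5] gap 0.0852 j [ 0.17  0.36 -0.08  1.9   0.04  0.89  1.66]
(np.float64(90.95172726738483), array([-0.004,  0.001, -1.   ]))
```

View pics/s7.png

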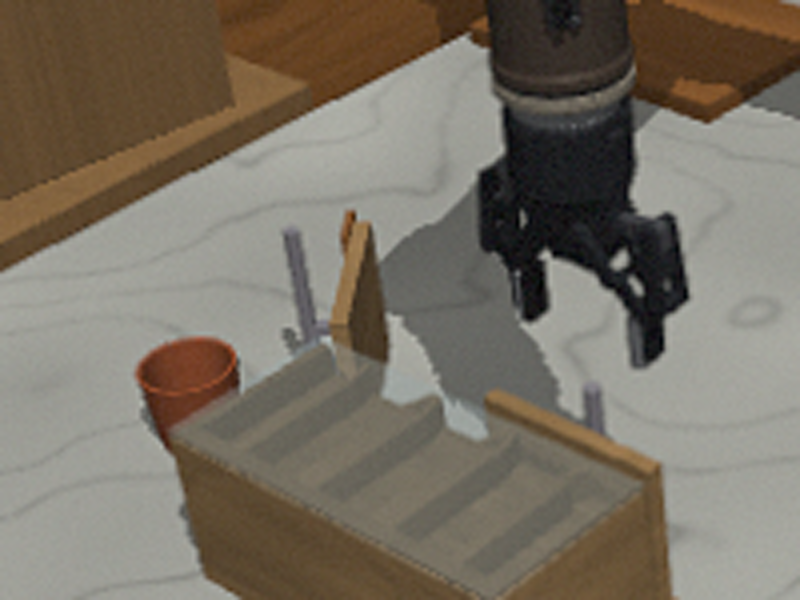

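View pics/t7.png

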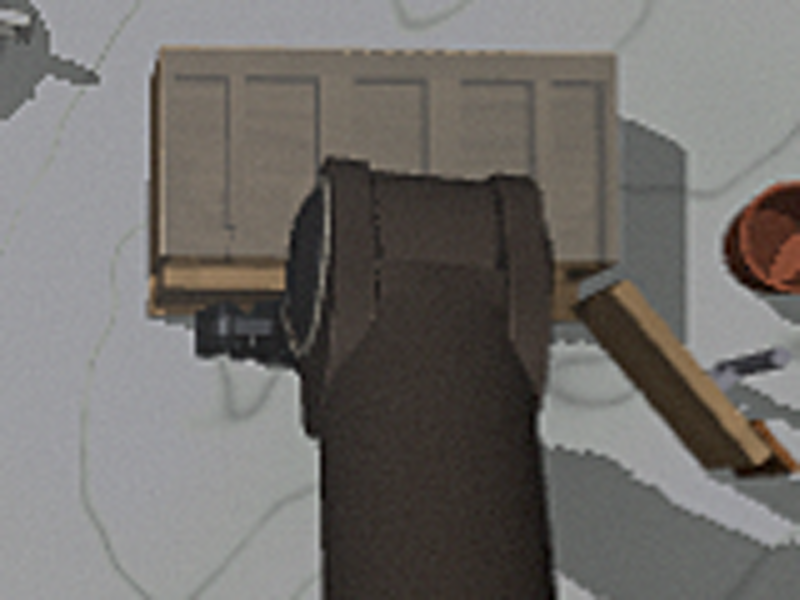

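```bash
python3 -m handwheel '[{"x":0.001,"y":-0.001,"z":-0.03,"twist":0},{"x":0,"y":0,"z":-0.03,"twist":0},{"x":0,"y":0,"z":0,"twist":0}]' 0 40
python3 -m handwheel '[{"x":0,"y":0,"z":0,"twist":0},{"x":0,"y":0,"z":0,"twist":0},{"x":0,"y":0,"z":0,"twist":0},{"x":0,"y":0,"z":0,"twist":0},{"x":0,"y":0,"z":0,"twist":0},{"x":0,"y":0,"z":0,"twist":0}]' 1 40
python3 - <<'E'
from h import *
st()
p=np.array([.653,-.1538,.0135]); 
R=lambda a:np.array([[np.cos(a),-np.sin(a)],[np.sin(a),np.cos(a)]])
hB=p[:2]+R(p[2])@[-.084,.138]
prev=None
for i in range(0,24):
    th=2.25*i/23; q=hB+R(p[2]-th)@[-.042,-.088]
    if prev is not None: print(i,round(th,2),np.round(q,4),'d',np.round(q-prev,4))
    else: print(q)
    prev=q
E
```

```text
clock: 9.75
tcp_pos: [0.528, -0.1073, 0.0853]
orientation: [-0.005, 0.708, 0.005, 0.706]
force: [0.7, -0.5, -0.0]
finger_gap: 0.0855
clock: 10.5
tcp_pos: [0.5289, -0.1061, 0.0863]
orientation: [-0.006, 0.707, 0.006, 0.707]
force: [-1.0, 1.6, 6.2]
finger_gap: 0.0111
t 10.5 tcp [ 0.5289 -0.1061  0.0863] q [-0.006  0.707  0.006  0.707] F [-1.   1.6  6.2] gap 0.0111 j [ 0.17  0.44 -0.08  1.94  0.05  0.76  1.65]
[ 0.5263365 -0.1055055]
1 0.1 [ 0.5179 -0.1011] d [-0.0085  0.0044]
2 0.2 [ 0.5099 -0.0959] d [-0.008   0.0052]
3 0.29 [ 0.5025 -0.0899] d [-0.0074  0.006 ]
4 0.39 [ 0.4956 -0.0832] d [-0.0068  0.0067]
5 0.49 [ 0.4895 -0.0759] d [-0.0061  0.0073]
6 0.59 [ 0.4841 -0.0681] d [-0.0054  0.0079]
7 0.68 [ 0.4795 -0.0597] d [-0.0046  0.0084]
8 0.78 [ 0.4758 -0.051 ] d [-0.0038  0.0088]
9 0.88 [ 0.4729 -0.0419] d [-0.0029  0.0091]
10 0.98 [ 0.4709 -0.0326] d [-0.002   0.0093]
11 1.08 [ 0.4698 -0.0231] d [-0.0011  0.0095]
12 1.17 [ 0.4697 -0.0135] d [-0.0001  0.0095]
13 1.27 [ 0.4705 -0.004 ] d [0.0008 0.0095]
14 1.37 [0.4722 0.0053] d [0.0017 0.0094]
15 1.47 [0.4748 0.0145] d [0.0026 0.0092]
16 1.57 [0.4784 0.0234] d [0.0035 0.0089]
17 1.66 [0.4827 0.0318] d [0.0044 0.0085]
18 1.76 [0.4879 0.0399] d [0.0052 0.008 ]
19 1.86 [0.4938 0.0473] d [0.0059 0.0075]
20 1.96 [0.5004 0.0542] d [0.0066 0.0069]
21 2.05 [0.5077 0.0604] d [0.0073 0.0062]
22 2.15 [0.5155 0.0658] d [0.0078 0.0054]
23 2.25 [0.5239 0.0704] d [0.0083 0.0046]
```

```bash
python3 -m handwheel '[{"x":-0.0085,"y":0.0044,"z":0,"twist":-5.6},{"x":-0.008,"y":0.0052,"z":0,"twist":-5.6},{"x":-0.0074,"y":0.006,"z":0,"twist":-5.6},{"x":-0.0068,"y":0.0067,"z":0,"twist":-5.6},{"x":-0.0061,"y":0.0073,"z":0,"twist":-5.6},{"x":-0.0054,"y":0.0079,"z":0,"twist":-5.6},{"x":-0.0046,"y":0.0084,"z":0,"twist":-5.6},{"x":-0.0038,"y":0.0088,"z":0,"twist":-5.6},{"x":-0.0029,"y":0.0091,"z":0,"twist":-5.6},{"x":-0.002,"y":0.0093,"z":0,"twist":-5.6},{"x":-0.0011,"y":0.0095,"z":0,"twist":-5.6},{"x":-0.0001,"y":0.0095,"z":0,"twist":-5.6}]'
python3 -m handwheel '[{"x":0.0008,"y":0.0095,"z":0,"twist":-5.6},{"x":0.0017,"y":0.0094,"z":0,"twist":-5.6},{"x":0.0026,"y":0.0092,"z":0,"twist":-5.6},{"x":0.0035,"y":0.0089,"z":0,"twist":-5.6},{"x":0.0044,"y":0.0085,"z":0,"twist":-5.6},{"x":0.0052,"y":0.008,"z":0,"twist":-5.6},{"x":0.0059,"y":0.0075,"z":0,"twist":-5.6},{"x":0.0066,"y":0.0069,"z":0,"twist":-5.6},{"x":0.0073,"y":0.0062,"z":0,"twist":-5.6},{"x":0.0078,"y":0.0054,"z":0,"twist":-5.6},{"x":0.0083,"y":0.0046,"z":0,"twist":-5.6},{"x":0,"y":0,"z":0,"twist":0}]'
python3 -c "
from h import *
s=st();print(yaw(s['orientation']))
c=cam('scene'); save(c,'s8.png')"
```

```text
clock: 12.0
tcp_pos: [0.4718, -0.0146, 0.0863]
orientation: [0.388, 0.591, -0.388, 0.591]
force: [-2.4, -2.0, 7.1]
finger_gap: 0.011
clock: 13.5
tcp_pos: [0.5271, 0.0697, 0.0863]
orientation: [0.636, 0.31, -0.635, 0.31]
force: [-0.5, 0.2, 7.0]
finger_gap: 0.0106
t 13.5 tcp [0.5271 0.0697 0.0863] q [ 0.636  0.31  -0.635  0.31 ] F [-0.5  0.2  7. ] gap 0.0106 j [-0.55  0.45  0.43  1.99 -0.27  0.75 -0.63]
(np.float64(-37.985963270905096), array([ 0.001, -0.   , -1.   ]))
```

View pics/s8.png

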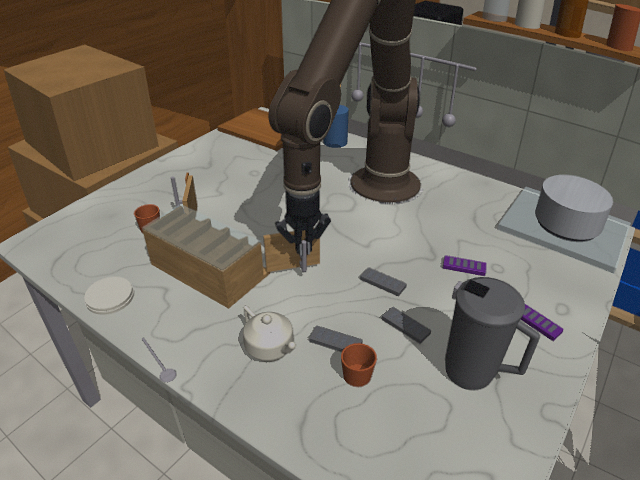

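Both leaves are open. Cassette A has been knocked, moving from scene (343,330) to about (335,338). I'll release, rise and re-measure.

```bash
python3 -m handwheel '[{"x":0,"y":0,"z":0,"twist":0},{"x":0,"y":0,"z":0,"twist":0},{"x":0,"y":0,"z":0,"twist":0},{"x":0,"y":0,"z":0.06,"twist":0},{"x":0,"y":0,"z":0.06,"twist":0},{"x":-0.05,"y":0,"z":0.03,"twist":0},{"x":-0.06,"y":0,"z":0,"twist":0}]' 0
cat > cass.py <<'E'
from h import *
def run():
    ct=cam('top'); im=ct['image'].astype(int)
    hsv=cv2.cvtColor(ct['image'],cv2.COLOR_RGB2HSV)
    # zones with local edges: threshold darker than counter
    g=im.sum(2)/3
    return ct,hsv,g
E
python3 -c "
from h import *
s=st()
c=cam('top'); save(c,'t9.png',(190,170,310,290),5);save(c,'t9f.png')
for p in [(262,267),(262,207),(240,238),(215,236),(275,230)]: print(p,c['image'][p[1],p[0]])
"
```

```text
clock: 14.42
tcp_pos: [0.4167, 0.0698, 0.2377]
orientation: [0.637, 0.31, -0.634, 0.311]
force: [-0.7, 1.6, 0.1]
finger_gap: 0.0855
t 14.43 tcp [0.4167 0.0698 0.2377] q [ 0.637  0.31  -0.634  0.311] F [-0.7  1.6  0.1] gap 0.0855 j [-0.75  0.03  0.49  2.07 -0.02  1.03 -0.91]
(262, 267) [83 88 92]
(262, 207) [149 151 153]
(240, 238) [89 92 96]
(215, 236) [60 60 66]
(275, 230) [149 151 153]
```

View pics/t9.png

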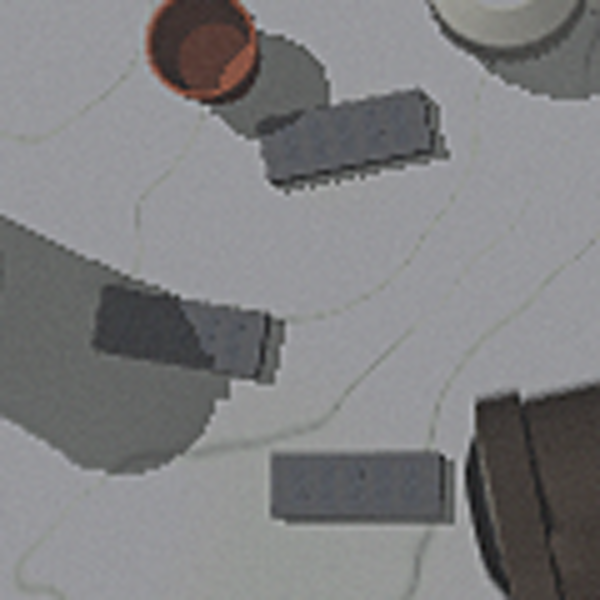

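View pics/t9f.png

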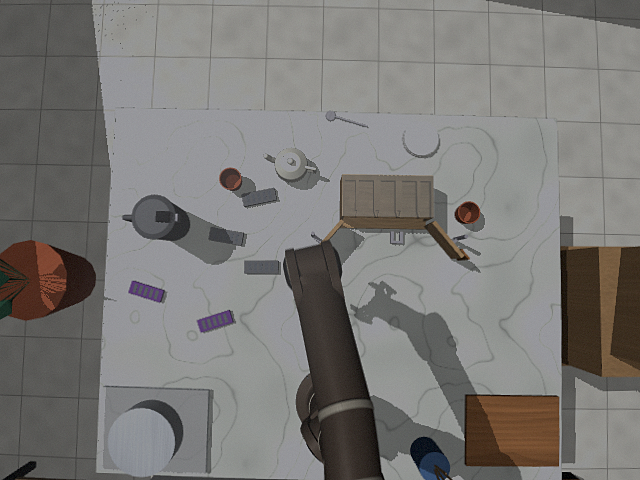

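```bash
python3 - <<'E'
from h import *
ct=cam('top')
for name,poly in dict(A=[(264,129),(422,90),(436,150),(280,186)],B=[(106,284),(271,312),(262,380),(94,349)],C=[(272,453),(441,453),(443,522),(273,522)]).items():
    P=px2w(ct,np.array(poly)/5+[190,170],.014); e=P[1]-P[0]; e2=P[2]-P[3]; d=e+e2; print(name,np.round(P.mean(0),4),'len',np.linalg.norm(e),np.linalg.norm(e2),'w',np.linalg.norm(P[3]-P[0]),np.linalg.norm(P[1]-P[2]),'ang',np.degrees(np.arctan2(d[1],d[0])))
print(px2w(ct,[(190+203/5,170+48/5)],.062))
E
python3 -m handwheel '[{"x":0.001,"y":0.03,"z":0,"twist":9.85},{"x":0.001,"y":0.03,"z":-0.02,"twist":9.85},{"x":0.001,"y":0.03,"z":-0.05,"twist":9.85},{"x":0.001,"y":0.029,"z":-0.05,"twist":9.85},{"x":0,"y":0,"z":-0.05,"twist":0},{"x":0,"y":0,"z":-0.03,"twist":0},{"x":0,"y":0,"z":0,"twist":0}]' 0
python3 -c "
from h import *
s=st();print(yaw(s['orientation']))
c=cam('scene'); save(c,'s10.png',(300,190,460,310),5)"
```

```text
A [0.6473 0.2428 0.014 ] len 0.1061913428270527 0.10424076252050328 w 0.039097247631375565 0.040709609942489046 ang -75.06720566680121
B [0.5187 0.3472 0.014 ] len 0.10919177353299399 0.11123297102724074 w 0.04293664975646379 0.04449092193314535 ang -98.64835062283126
C [0.4204 0.231  0.014 ] len 0.10914718095278006 0.10955263978916507 w 0.0444270412042571 0.0444144333577096 ang -88.59082520215182
[[0.695348   0.33268522 0.062     ]]
clock: 15.4
tcp_pos: [0.4187, 0.1877, 0.0339]
orientation: [0.492, 0.507, -0.495, 0.506]
force: [0.4, 0.1, -0.0]
finger_gap: 0.0856
t 15.4 tcp [0.4187 0.1877 0.0339] q [ 0.492  0.507 -0.495  0.506] F [ 0.4  0.1 -0. ] gap 0.0856 j [-0.75  0.44  0.28  2.18 -0.22  0.56 -0.28]
(np.float64(1.4920961947312057), array([-0.004, -0.003, -1.   ]))
```

View pics/s10.png

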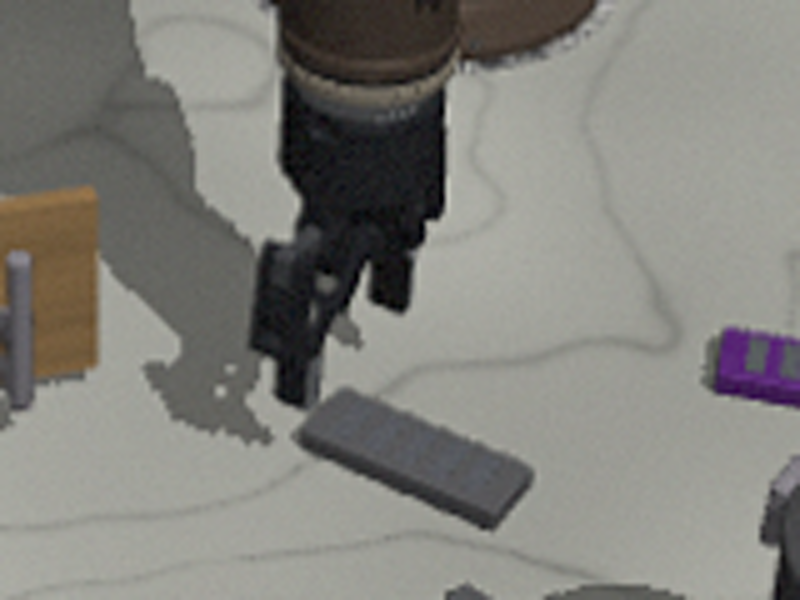

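```bash
python3 -m handwheel '[{"x":0.001,"y":0.001,"z":-0.02,"twist":0},{"x":0,"y":0,"z":-0.012,"twist":0},{"x":0,"y":0,"z":0,"twist":0}]' 0 80
python3 -m handwheel '[{"x":0,"y":0,"z":0,"twist":0},{"x":0,"y":0,"z":0,"twist":0},{"x":0,"y":0,"z":0,"twist":0},{"x":0,"y":0,"z":0,"twist":0},{"x":0,"y":0,"z":0,"twist":0}]' 1 80
python3 -c "
from h import *
s=st()
c=cam('scene'); save(c,'s11.png',(300,190,460,310),5)"
```

```text
clock: 15.82
tcp_pos: [0.4212, 0.1897, 0.0041]
orientation: [0.493, 0.507, -0.493, 0.506]
force: [-0.7, -0.4, -0.6]
finger_gap: 0.0855
clock: 16.45
tcp_pos: [0.4216, 0.1899, 0.005]
orientation: [0.494, 0.506, -0.493, 0.506]
force: [-3.0, -1.0, 14.8]
finger_gap: 0.039
t 16.45 tcp [0.4216 0.1899 0.005 ] q [ 0.494  0.506 -0.493  0.506] F [-3.  -1.  14.8] gap 0.039 j [-0.73  0.5   0.25  2.19 -0.25  0.48 -0.26]
```

View pics/s11.png

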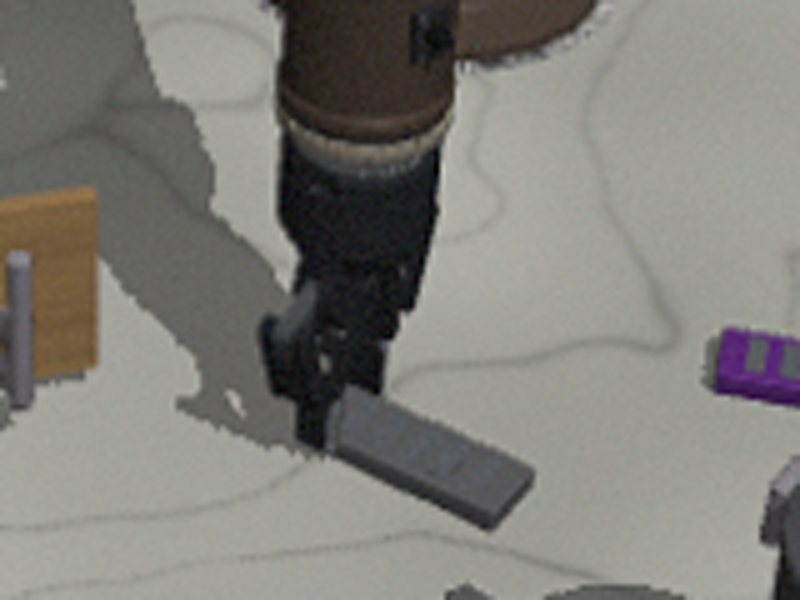

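```bash
python3 -m handwheel '[{"x":0,"y":0,"z":0.03,"twist":0},{"x":0,"y":0,"z":0.04,"twist":0},{"x":0,"y":0,"z":0.045,"twist":0},{"x":0,"y":-0.02,"z":0.03,"twist":-5},{"x":0,"y":-0.05,"z":0,"twist":-10},{"x":0,"y":-0.05,"z":0,"twist":-10}]' 1 100
python3 -c "
from h import *
s=st()
c=cam('scene'); save(c,'s12.png',(220,130,420,280),4)"
```

```text
clock: 17.25
tcp_pos: [0.4211, 0.0688, 0.1495]
orientation: [0.593, 0.386, -0.592, 0.386]
force: [0.9, -0.7, -1.6]
finger_gap: 0.0382
t 17.25 tcp [0.4211 0.0688 0.1495] q [ 0.593  0.386 -0.592  0.386] F [ 0.9 -0.7 -1.6] gap 0.0382 j [-0.73  0.18  0.51  2.17 -0.12  0.81 -0.55]
```

View pics/s12.png

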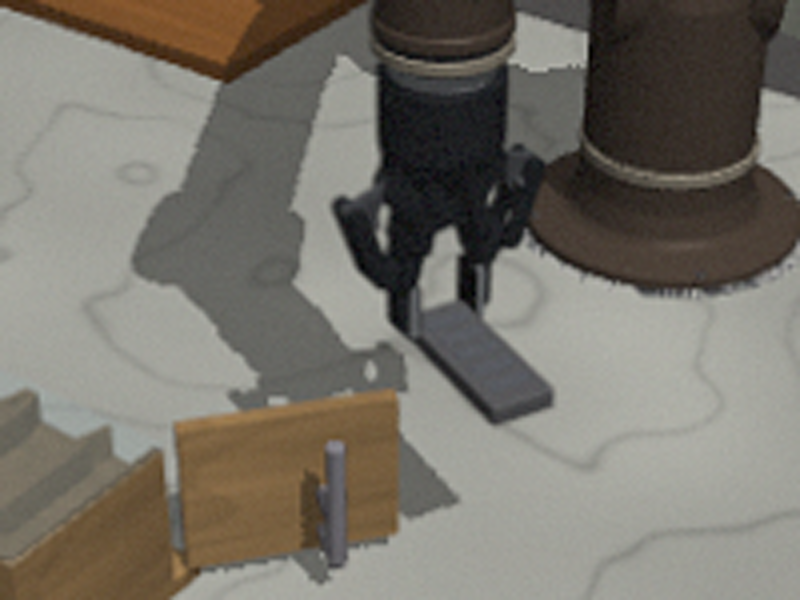

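```bash
python3 -m handwheel '[{"x":0.002,"y":-0.042,"z":0,"twist":-9.4},{"x":0.005,"y":-0.042,"z":0,"twist":-9.4},{"x":0.005,"y":-0.042,"z":0,"twist":-9.4},{"x":0.005,"y":-0.042,"z":0,"twist":-9.4},{"x":0.01,"y":-0.042,"z":0,"twist":-9.4},{"x":0.01,"y":-0.042,"z":0,"twist":-9.4},{"x":0.01,"y":-0.04,"z":0,"twist":-9.3},{"x":0.002,"y":0,"z":-0.025,"twist":0},{"x":0,"y":0,"z":-0.022,"twist":0},{"x":0,"y":0,"z":0,"twist":0}]' 1 100
python3 -c "
from h import *
s=st();print(yaw(s['orientation']))
c=cam('scene'); save(c,'s13.png',(120,110,320,260),4)
c=cam('top'); save(c,'t13.png',(330,165,470,285),5)"
```

```text
clock: 18.55
tcp_pos: [0.4689, -0.2217, 0.1006]
orientation: [-0.706, -0.005, 0.708, -0.005]
force: [0.3, -0.4, -0.6]
finger_gap: 0.0384
t 18.55 tcp [ 0.4689 -0.2217  0.1006] q [-0.706 -0.005  0.708 -0.005] F [ 0.3 -0.4 -0.6] gap 0.0384 j [-0.24  0.49  0.77  2.02 -0.46  0.82 -0.76]
(np.float64(-89.18444196471357), array([-0.003,  0.001, -1.   ]))
```

View pics/s13.png

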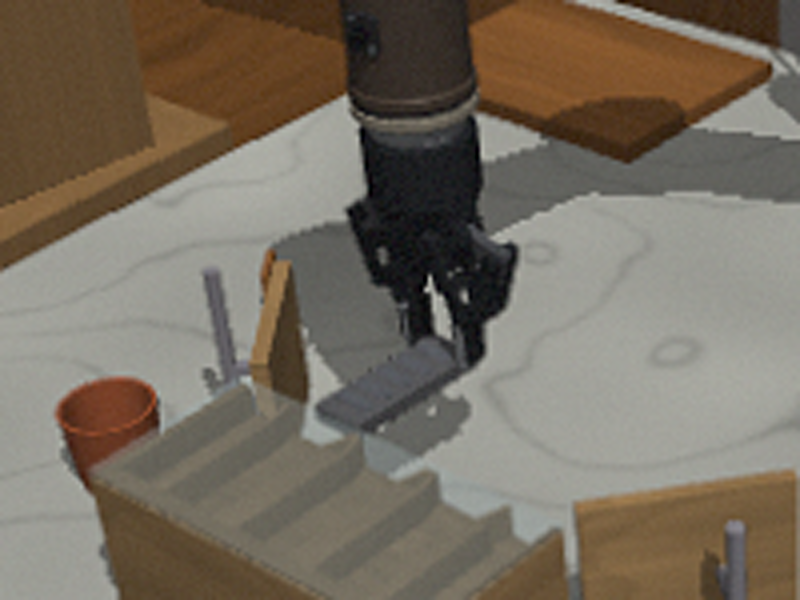

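View pics/t13.png

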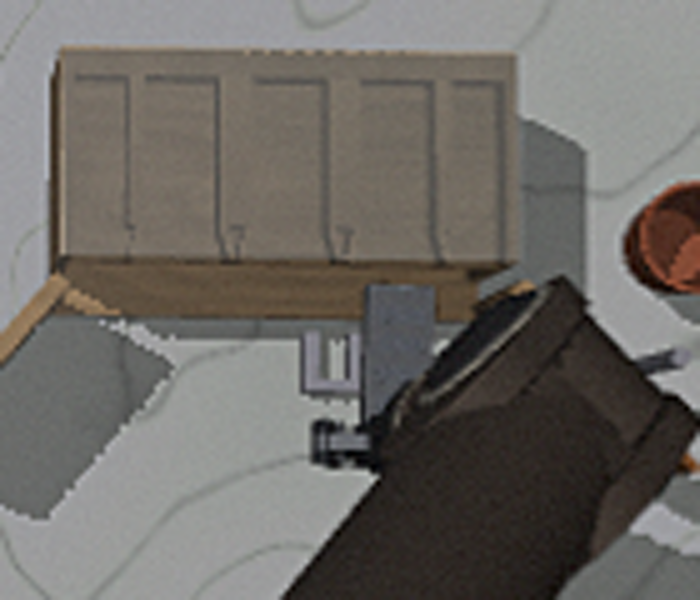

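Run:
```python
from h import *
cs=cam('scene'); ct=cam('top')
b=np.array([.4689,-.2217,.0956]); a=.0142
R=np.array([[np.cos(a),-np.sin(a)],[np.sin(a),np.cos(a)]])
P=[]
for z in (0,.014):
    for x,y in ((-.014,-.021),(-.014,.021),(.096,.021),(.096,-.021)):
        P.append(np.r_[b[:2]+R@[x,y],b[2]+z])
for c,cr,s,n in ((cs,(120,110),4,'a'),(ct,(330,165),5,'b')):
    im=cv2.resize(c['image'][cr[1]:cr[1]+130,cr[0]:cr[0]+180,::-1],None,fx=s,fy=s)
    u=(w2px(c,P)-cr+.5)*s; 
    for q in (u[:4],u[4:]): cv2.polylines(im,[np.round(q).astype(np.int32)],True,(0,0,255),1)
    cv2.imwrite(f'pics/o13{n}.png',im[:600,:800])
```

```text
(no output)
```

View pics/o13a.png

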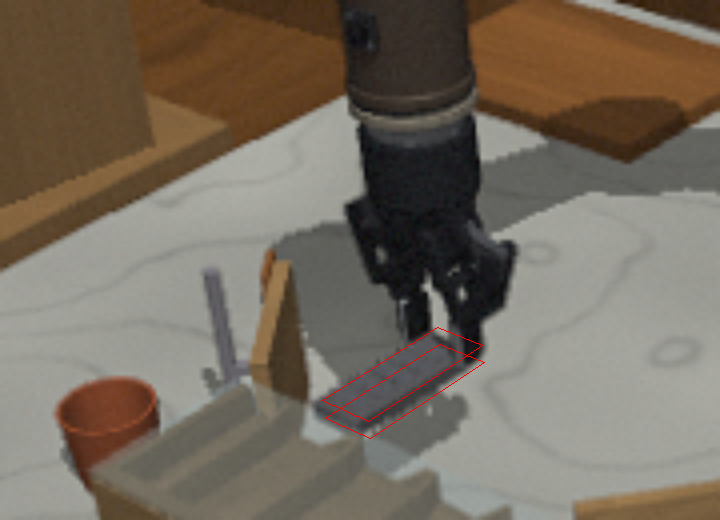

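View pics/o13b.png

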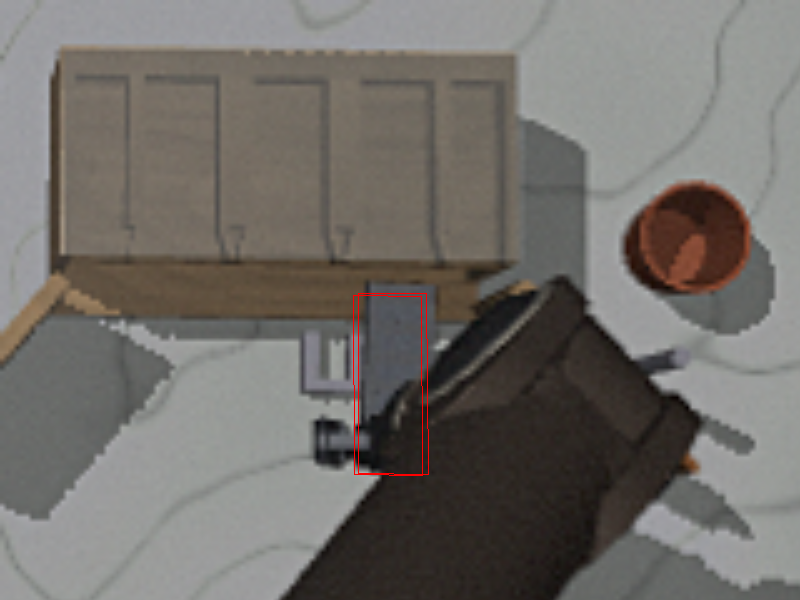

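```bash
python3 -m handwheel '[{"x":0.015,"y":0,"z":0,"twist":0},{"x":0.015,"y":0,"z":0,"twist":0},{"x":0.01,"y":0,"z":0,"twist":0},{"x":0,"y":0,"z":0,"twist":0}]'
python3 -m handwheel '[{"x":0.01,"y":0,"z":0,"twist":0},{"x":0.01,"y":0.001,"z":0,"twist":0},{"x":0.01,"y":0,"z":0,"twist":0},{"x":0,"y":0,"z":0,"twist":0}]'
python3 -c "
from h import *
c=cam('top'); save(c,'t14.png',(330,165,470,285),5)
c=cam('scene'); save(c,'s14.png',(120,110,320,260),4)"
```

```text
clock: 19.25
tcp_pos: [0.5116, -0.2215, 0.1016]
orientation: [0.707, 0.006, -0.707, 0.006]
force: [2.3, 4.4, -0.8]
finger_gap: 0.0389
clock: 19.75
tcp_pos: [0.5416, -0.2212, 0.1019]
orientation: [0.708, 0.005, -0.707, 0.006]
force: [1.6, 4.0, -1.3]
finger_gap: 0.0386
```

View pics/t14.png

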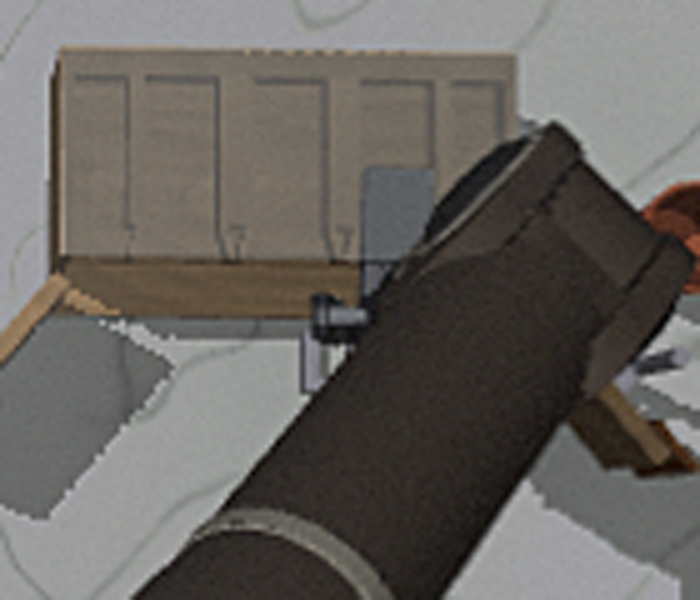

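View pics/s14.png

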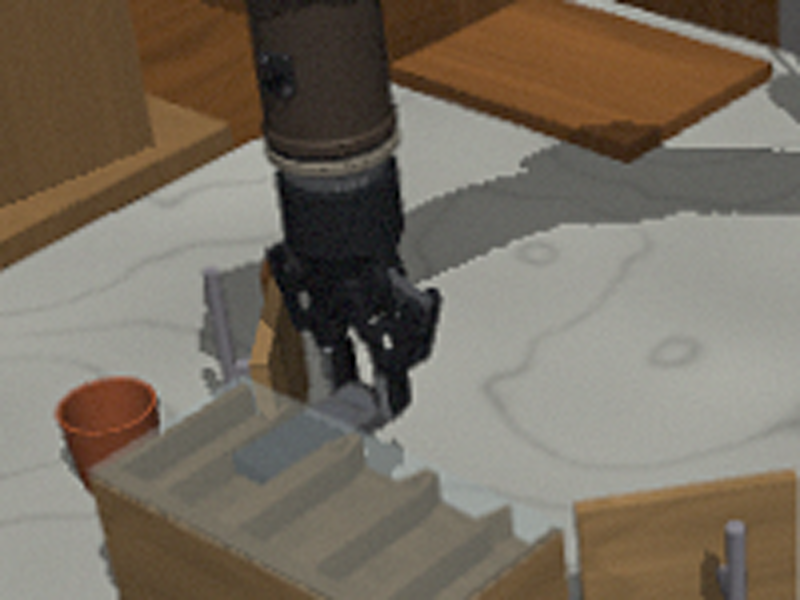

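```bash
python3 -m handwheel '[{"x":0.008,"y":0.001,"z":0,"twist":0},{"x":0.008,"y":0,"z":0,"twist":0},{"x":0,"y":0,"z":0,"twist":0}]'
python3 -m handwheel '[{"x":0,"y":0,"z":-0.002,"twist":0},{"x":0,"y":0,"z":0,"twist":0},{"x":0,"y":0,"z":0,"twist":0},{"x":0,"y":0,"z":0,"twist":0},{"x":0,"y":0,"z":0,"twist":0},{"x":0,"y":0,"z":0.03,"twist":0},{"x":0,"y":0,"z":0.03,"twist":0},{"x":-0.04,"y":0,"z":0,"twist":0}]' 0
python3 -c "
from h import *
st()
c=cam('top'); save(c,'t15.png',(330,165,470,285),5)
c=cam('scene'); save(c,'s15.png',(120,110,320,260),4)"
```

```text
clock: 20.23
tcp_pos: [0.5572, -0.2207, 0.1019]
orientation: [0.708, 0.005, -0.707, 0.005]
force: [0.8, 1.3, -1.1]
finger_gap: 0.039
clock: 21.22
tcp_pos: [0.5189, -0.2208, 0.1618]
orientation: [0.709, 0.005, -0.705, 0.007]
force: [-0.3, -0.3, -0.5]
finger_gap: 0.0855
t 21.23 tcp [ 0.5189 -0.2208  0.1618] q [ 0.709  0.005 -0.705  0.007] F [-0.3 -0.3 -0.5] gap 0.0855 j [-0.28  0.47  0.81  1.87 -0.41  0.97 -0.85]
```

View pics/t15.png

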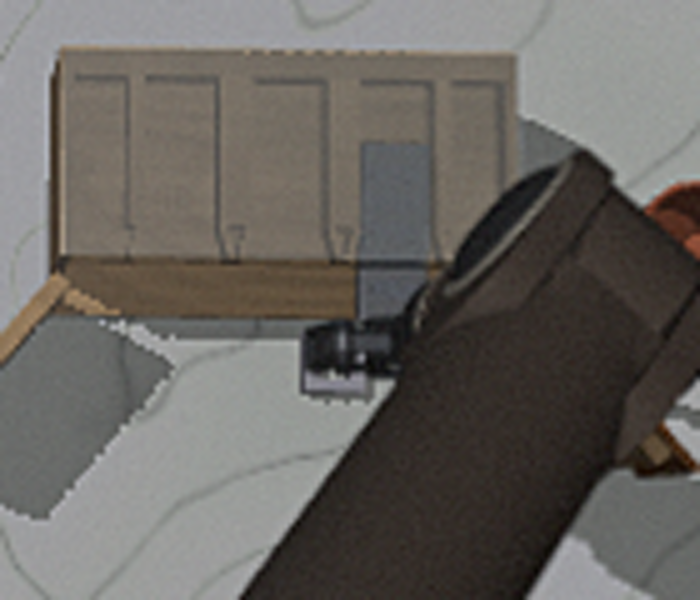

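View pics/s15.png

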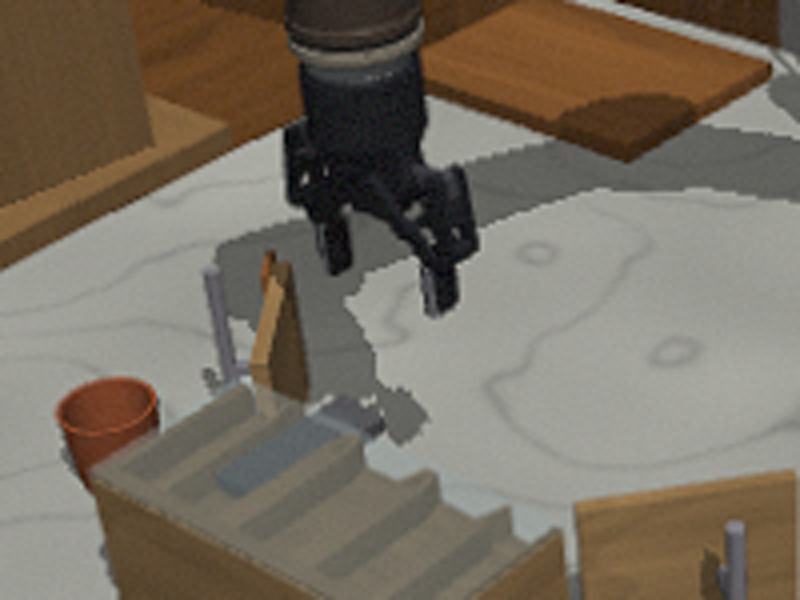

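```bash
python3 -m handwheel '[{"x":-0.013,"y":-0.001,"z":0,"twist":0},{"x":0,"y":0,"z":0,"twist":0},{"x":0,"y":0,"z":0,"twist":0},{"x":0,"y":0,"z":0,"twist":0},{"x":0,"y":0,"z":0,"twist":0},{"x":0,"y":0,"z":-0.033,"twist":0},{"x":0,"y":0,"z":-0.033,"twist":0},{"x":0,"y":0,"z":0,"twist":0}]' 1 60
python3 -c "
from h import *
st()
c=cam('scene'); save(c,'s16.png',(120,110,320,260),4)"
```

```text
clock: 22.32
tcp_pos: [0.5017, -0.2207, 0.092]
orientation: [-0.706, -0.005, 0.709, -0.005]
force: [-0.2, 0.2, 0.7]
finger_gap: 0.0003
t 22.32 tcp [ 0.5017 -0.2207  0.092 ] q [-0.706 -0.005  0.709 -0.005] F [-0.2  0.2  0.7] gap 0.0003 j [-0.22  0.54  0.74  1.95 -0.49  0.84 -0.77]
```

View pics/s16.png

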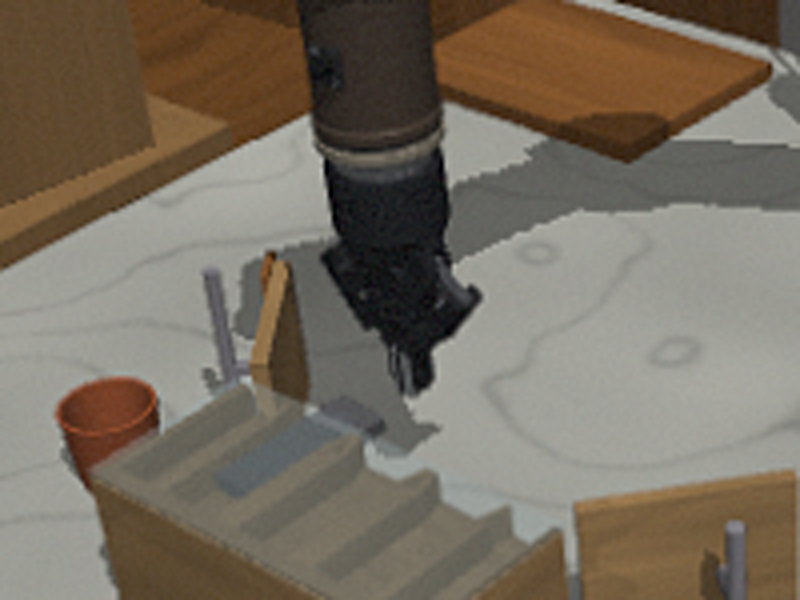

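```bash
python3 -m handwheel '[{"x":0.012,"y":0,"z":0.004,"twist":0},{"x":0.012,"y":0,"z":0,"twist":0},{"x":0.01,"y":0,"z":0,"twist":0},{"x":0.01,"y":0,"z":0,"twist":0},{"x":0.008,"y":0,"z":0,"twist":0},{"x":0.006,"y":0,"z":0,"twist":0},{"x":0,"y":0,"z":0,"twist":0}]'
python3 -m handwheel '[{"x":0.005,"y":0,"z":0,"twist":0},{"x":0.003,"y":0,"z":0,"twist":0},{"x":0,"y":0,"z":0,"twist":0}]'
python3 -c "
from h import *
c=cam('scene'); save(c,'s17.png',(120,110,320,260),4)
c=cam('top'); save(c,'t17.png',(330,165,470,285),5)"
```

```text
clock: 23.25
tcp_pos: [0.5615, -0.2213, 0.0977]
orientation: [0.707, 0.005, -0.707, 0.005]
force: [-1.2, 0.1, 0.7]
finger_gap: 0.0004
clock: 23.62
tcp_pos: [0.5693, -0.2212, 0.0978]
orientation: [0.707, 0.005, -0.707, 0.005]
force: [-1.1, -0.6, 0.0]
finger_gap: -0.0
```

View pics/s17.png

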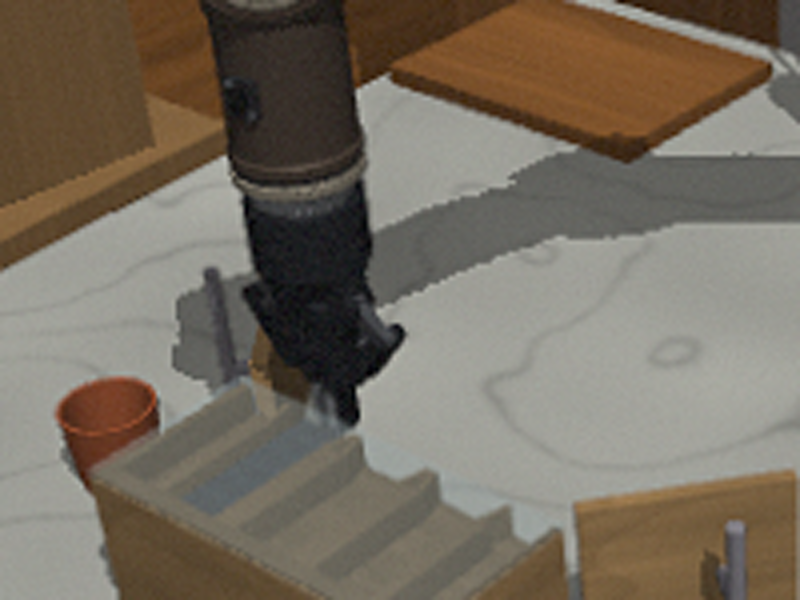

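View pics/t17.png

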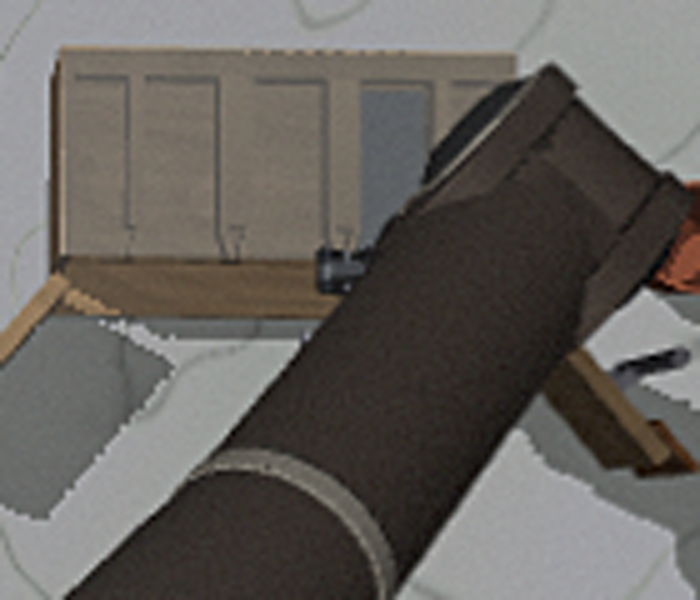

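```bash
python3 -m handwheel '[{"x":0.002,"y":0,"z":0,"twist":0},{"x":0.002,"y":0,"z":0,"twist":0},{"x":0,"y":0,"z":0,"twist":0}]'
python3 -c "
from h import *
c=cam('top'); save(c,'t18.png',(330,165,470,285),5)"
```

```text
clock: 24.1
tcp_pos: [0.5731, -0.2213, 0.0977]
orientation: [-0.707, -0.005, 0.707, -0.005]
force: [-0.5, 1.1, -0.3]
finger_gap: 0.0001
```

View pics/t18.png

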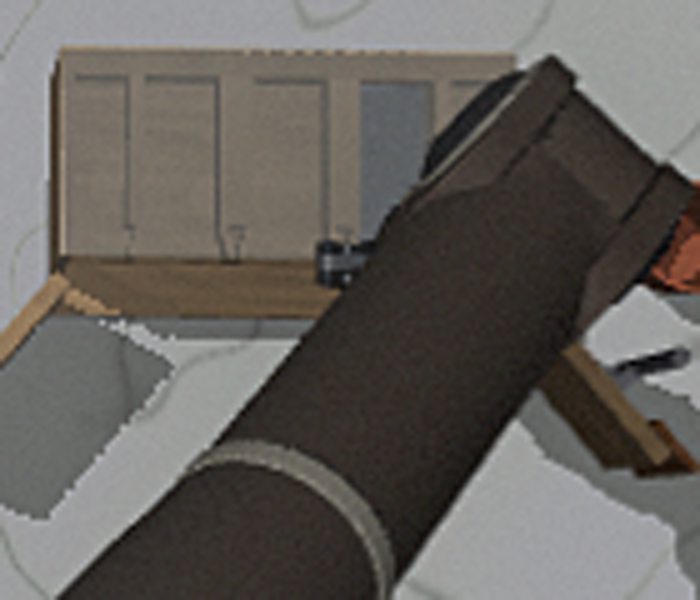

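```bash
python3 -m handwheel '[{"x":-0.03,"y":0,"z":0,"twist":0},{"x":-0.01,"y":0,"z":0.04,"twist":0},{"x":0,"y":0,"z":0.045,"twist":0},{"x":-0.002,"y":0.053,"z":0,"twist":8},{"x":-0.002,"y":0.053,"z":0,"twist":8},{"x":-0.002,"y":0.053,"z":0,"twist":8},{"x":-0.002,"y":0.053,"z":0,"twist":8},{"x":-0.002,"y":0.053,"z":0,"twist":8},{"x":-0.002,"y":0.053,"z":0,"twist":8},{"x":-0.002,"y":0.053,"z":0,"twist":8},{"x":-0.002,"y":0.053,"z":0,"twist":8},{"x":-0.002,"y":0.053,"z":0,"twist":8}]' 0
python3 -c "
from h import *
s=st();print(yaw(s['orientation']))
c=cam('top'); save(c,'t19.png',(190,160,350,280),5)"
```

```text
clock: 25.65
tcp_pos: [0.515, 0.2575, 0.1831]
orientation: [0.569, 0.421, -0.568, 0.421]
force: [0.6, 0.2, 0.2]
finger_gap: 0.0853
t 25.65 tcp [0.515  0.2575 0.1831] q [ 0.569  0.421 -0.568  0.421] F [0.6 0.2 0.2] gap 0.0853 j [-0.89  0.39  0.45  1.8  -0.2   0.99 -0.66]
(np.float64(-16.937767143356275), array([ 0.001,  0.001, -1.   ]))
```

View pics/t19.png

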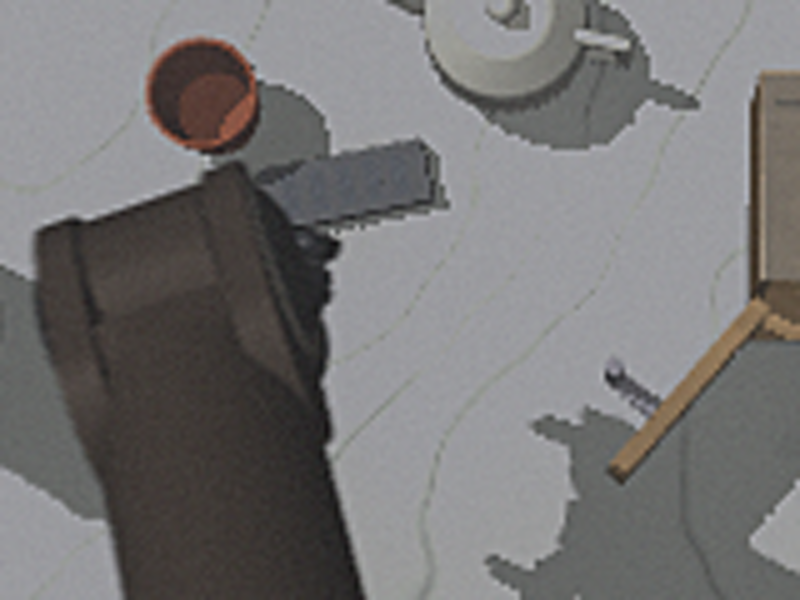

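```bash
python3 -m handwheel '[{"x":-0.002,"y":0.052,"z":0,"twist":8.3},{"x":0,"y":0,"z":-0.05,"twist":0},{"x":0,"y":0,"z":-0.05,"twist":0},{"x":0,"y":0,"z":-0.05,"twist":0},{"x":0,"y":0,"z":0,"twist":0}]' 0
python3 -c "
from h import *
s=st();print(yaw(s['orientation']))
c=cam('scene'); save(c,'s19.png',(300,230,460,350),5)"
```

```text
clock: 26.32
tcp_pos: [0.5106, 0.3059, 0.0295]
orientation: [-0.535, -0.46, 0.54, -0.459]
force: [-0.4, 0.1, 1.1]
finger_gap: 0.0854
t 26.32 tcp [0.5106 0.3059 0.0295] q [-0.535 -0.46   0.54  -0.459] F [-0.4  0.1  1.1] gap 0.0854 j [-0.86  0.62  0.33  1.85 -0.29  0.72 -0.53]
(np.float64(-8.92466788350179), array([-0.006, -0.005, -1.   ]))
```

View pics/s19.png

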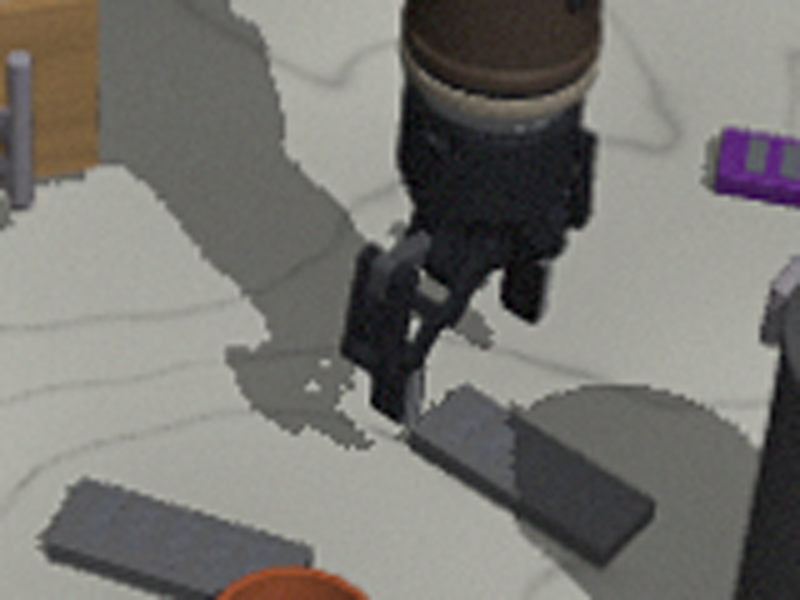

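```bash
python3 -m handwheel '[{"x":0,"y":0,"z":0,"twist":0},{"x":0,"y":0.001,"z":-0.016,"twist":0},{"x":0,"y":0,"z":-0.013,"twist":0},{"x":0,"y":0,"z":0,"twist":0}]' 0 80
python3 -m handwheel '[{"x":0,"y":0,"z":0,"twist":0},{"x":0,"y":0,"z":0,"twist":0},{"x":0,"y":0,"z":0,"twist":0},{"x":0,"y":0,"z":0,"twist":0},{"x":0,"y":0,"z":0,"twist":0}]' 1 100
python3 -m handwheel '[{"x":0,"y":0,"z":0.03,"twist":0},{"x":0,"y":0,"z":0.04,"twist":0},{"x":0,"y":0,"z":0.045,"twist":0},{"x":0,"y":-0.02,"z":0.035,"twist":-5},{"x":0,"y":0,"z":0,"twist":0}]'
python3 -c "
from h import *
s=st();print(yaw(s['orientation']))
c=cam('scene'); save(c,'s20.png',(300,200,460,320),5)"
```

```text
clock: 26.88
tcp_pos: [0.5122, 0.3082, 0.0026]
orientation: [-0.536, -0.46, 0.538, -0.46]
force: [-0.2, -0.9, -0.6]
finger_gap: 0.0854
clock: 27.5
tcp_pos: [0.5136, 0.3089, 0.0048]
orientation: [0.538, 0.46, -0.537, 0.46]
force: [-1.2, -1.4, 6.8]
finger_gap: 0.0389
clock: 28.12
tcp_pos: [0.515, 0.2878, 0.157]
orientation: [0.559, 0.435, -0.556, 0.435]
force: [1.0, 0.9, -0.2]
finger_gap: 0.0388
t 28.12 tcp [0.515  0.2878 0.157 ] q [ 0.559  0.435 -0.556  0.435] F [ 1.   0.9 -0.2] gap 0.0388 j [-0.91  0.44  0.42  1.79 -0.22  0.95 -0.64]
(np.float64(-14.069772404619636), array([ 0.005,  0.003, -1.   ]))
```

View pics/s20.png

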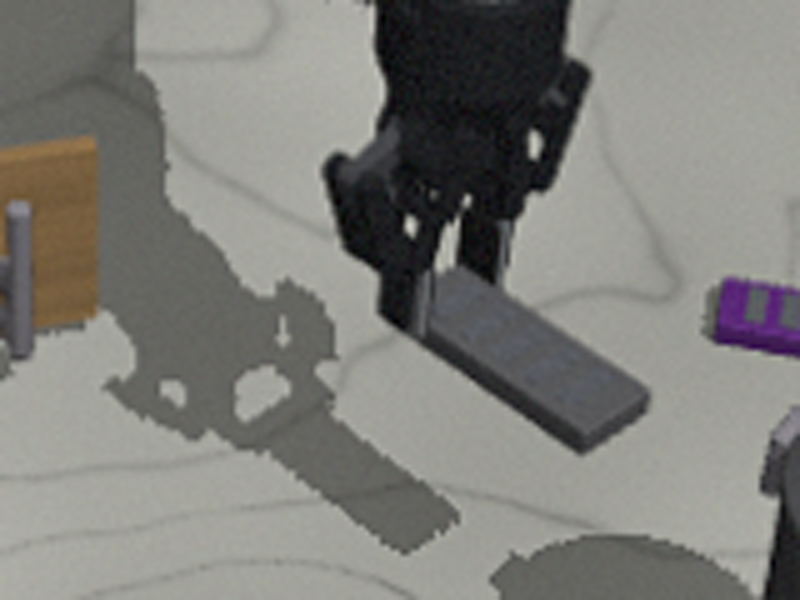

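```bash
python3 -m handwheel '[{"x":-0.01,"y":-0.049,"z":0,"twist":-8.3},{"x":-0.01,"y":-0.049,"z":0,"twist":-8.4},{"x":-0.01,"y":-0.049,"z":0,"twist":-8.4},{"x":-0.01,"y":-0.049,"z":0,"twist":-8.3},{"x":-0.005,"y":-0.049,"z":0,"twist":-8.4},{"x":-0.005,"y":-0.05,"z":0,"twist":-8.3},{"x":0,"y":-0.05,"z":0,"twist":-8.4},{"x":0,"y":-0.049,"z":0,"twist":-8.3},{"x":0,"y":-0.049,"z":0,"twist":-8.3},{"x":0,"y":0,"z":-0.028,"twist":0},{"x":0,"y":0,"z":-0.027,"twist":0},{"x":0,"y":0,"z":0,"twist":0}]'
python3 -c "
from h import *
s=st();print(yaw(s['orientation']))
c=cam('scene'); save(c,'s21.png',(120,110,320,260),4)
c=cam('top'); save(c,'t21.png',(330,165,470,285),5)"
```

```text
clock: 29.68
tcp_pos: [0.4613, -0.1537, 0.0966]
orientation: [-0.705, -0.006, 0.709, -0.006]
force: [0.1, 0.6, -0.6]
finger_gap: 0.0386
t 29.68 tcp [ 0.4613 -0.1537  0.0966] q [-0.705 -0.006  0.709 -0.006] F [ 0.1  0.6 -0.6] gap 0.0386 j [-0.39  0.44  0.78  2.1  -0.44  0.78 -0.88]
(np.float64(-88.95757761918212), array([-0.005,  0.   , -1.   ]))
```

View pics/s21.png

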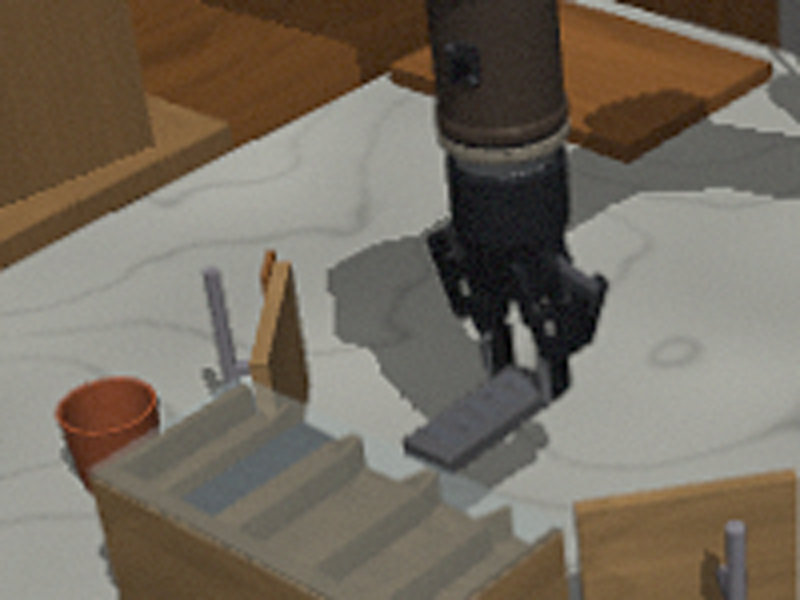

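View pics/t21.png

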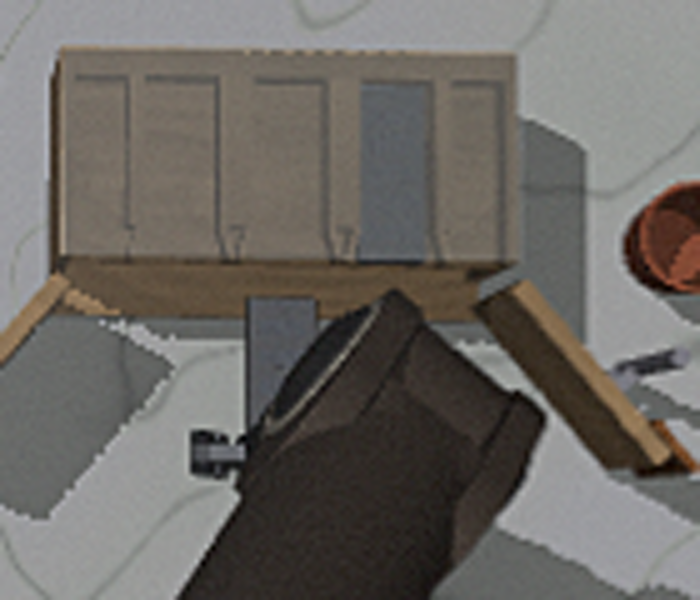

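```bash
python3 -m handwheel '[{"x":0.005,"y":-0.003,"z":0.002,"twist":-0.2},{"x":0.015,"y":0,"z":0,"twist":0},{"x":0.015,"y":0,"z":0,"twist":0},{"x":0.01,"y":0,"z":0,"twist":0},{"x":0,"y":0,"z":0,"twist":0}]'
python3 -m handwheel '[{"x":0.01,"y":0,"z":0,"twist":0},{"x":0.01,"y":0,"z":0,"twist":0},{"x":0.01,"y":0,"z":0,"twist":0},{"x":0,"y":0,"z":0,"twist":0}]'
python3 -c "
from h import *
c=cam('top'); save(c,'t22.png',(330,165,470,285),5)
c=cam('scene'); save(c,'s22.png',(120,110,320,260),4)"
```

```text
clock: 30.4
tcp_pos: [0.5089, -0.1573, 0.1006]
orientation: [-0.707, -0.005, 0.707, -0.005]
force: [-0.2, -0.0, -1.4]
finger_gap: 0.0387
clock: 30.9
tcp_pos: [0.5389, -0.1572, 0.1007]
orientation: [0.707, 0.005, -0.707, 0.005]
force: [-0.2, -0.4, -0.7]
finger_gap: 0.0388
```

View pics/t22.png

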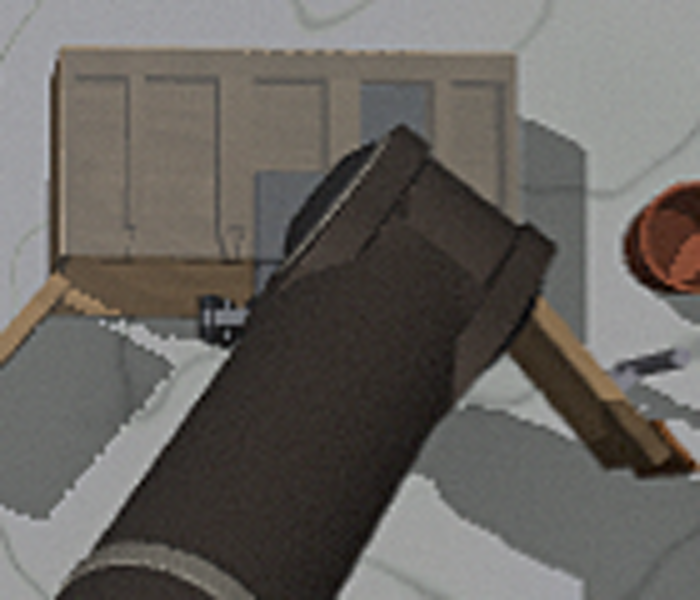

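View pics/s22.png

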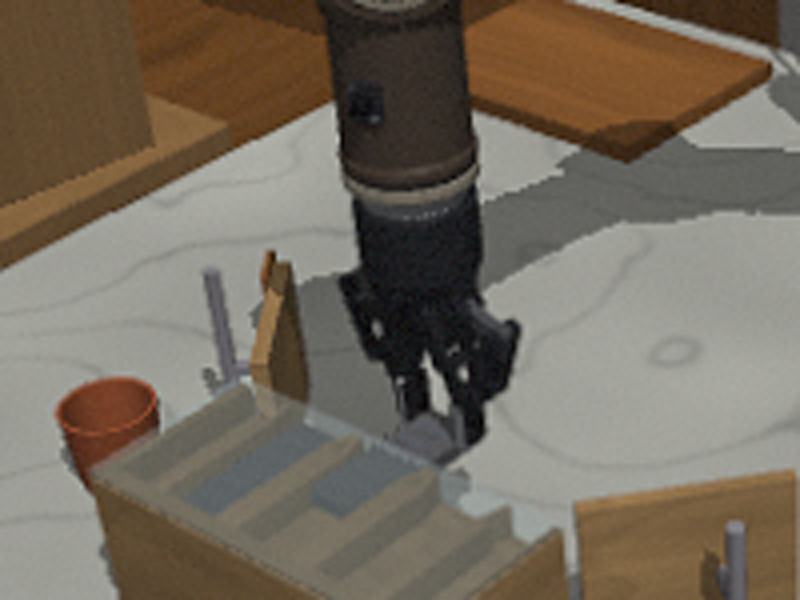

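Going in freely. I'll take it to x≈0.557, release, then push with shut fingers.

```bash
python3 -m handwheel '[{"x":0.009,"y":0,"z":0,"twist":0},{"x":0.009,"y":0,"z":0,"twist":0},{"x":0,"y":0,"z":-0.002,"twist":0}]'
python3 -m handwheel '[{"x":0,"y":0,"z":0,"twist":0},{"x":0,"y":0,"z":0,"twist":0},{"x":0,"y":0,"z":0,"twist":0},{"x":0,"y":0,"z":0,"twist":0},{"x":0,"y":0,"z":0.03,"twist":0},{"x":0,"y":0,"z":0.03,"twist":0},{"x":-0.05,"y":0,"z":0,"twist":0}]' 0
python3 -m handwheel '[{"x":-0.003,"y":0.001,"z":0,"twist":0},{"x":0,"y":0,"z":0,"twist":0},{"x":0,"y":0,"z":0,"twist":0},{"x":0,"y":0,"z":0,"twist":0},{"x":0,"y":0,"z":-0.031,"twist":0},{"x":0,"y":0,"z":-0.031,"twist":0},{"x":0,"y":0,"z":0,"twist":0}]' 1 60
python3 -c "
from h import *
c=cam('scene'); save(c,'s23.png',(120,110,320,260),4)"
```

```text
clock: 31.38
tcp_pos: [0.5571, -0.1572, 0.0988]
orientation: [0.707, 0.005, -0.707, 0.005]
force: [0.0, 0.1, -0.4]
finger_gap: 0.0386
clock: 32.25
tcp_pos: [0.5095, -0.1578, 0.1609]
orientation: [0.709, 0.005, -0.705, 0.007]
force: [-1.2, -0.7, 0.7]
finger_gap: 0.0851
clock: 33.12
tcp_pos: [0.5018, -0.1561, 0.095]
orientation: [-0.706, -0.005, 0.709, -0.005]
force: [0.5, -0.2, 0.5]
finger_gap: -0.0001
```

View pics/s23.png

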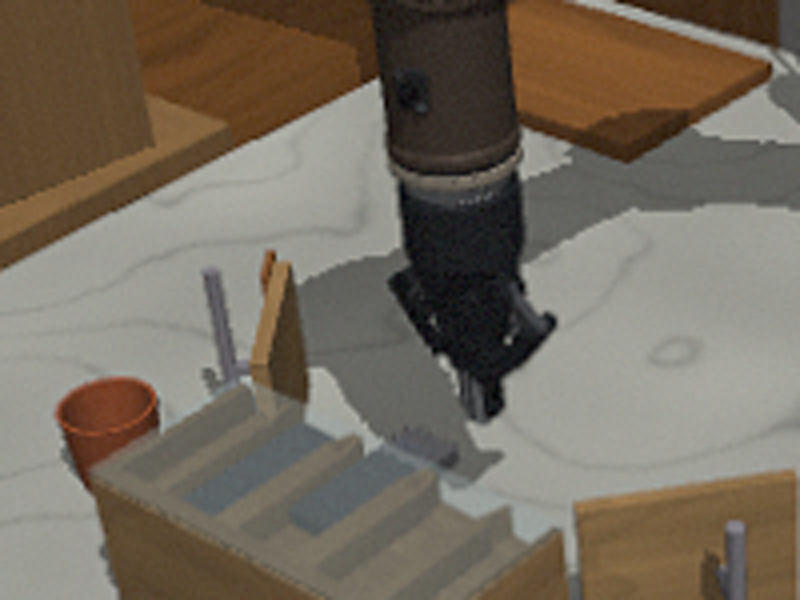

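```bash
python3 -m handwheel '[{"x":0.012,"y":0,"z":0,"twist":0},{"x":0.012,"y":0,"z":0,"twist":0},{"x":0.01,"y":0,"z":0,"twist":0},{"x":0.01,"y":0,"z":0,"twist":0},{"x":0.01,"y":0,"z":0,"twist":0},{"x":0.006,"y":0,"z":0,"twist":0},{"x":0,"y":0,"z":0,"twist":0}]'
python3 -m handwheel '[{"x":0.004,"y":0,"z":0,"twist":0},{"x":0.002,"y":0,"z":0,"twist":0},{"x":0.002,"y":0,"z":0,"twist":0},{"x":0,"y":0,"z":0,"twist":0}]'
python3 -c "
from h import *
c=cam('top'); save(c,'t24.png',(330,165,470,285),5)"
```

```text
clock: 34.05
tcp_pos: [0.5635, -0.1563, 0.0967]
orientation: [0.707, 0.005, -0.707, 0.005]
force: [-0.4, -0.3, 0.1]
finger_gap: -0.0001
clock: 34.55
tcp_pos: [0.5712, -0.1563, 0.0968]
orientation: [0.707, 0.005, -0.707, 0.005]
force: [0.4, -0.1, -0.4]
finger_gap: -0.0001
```

View pics/t24.png

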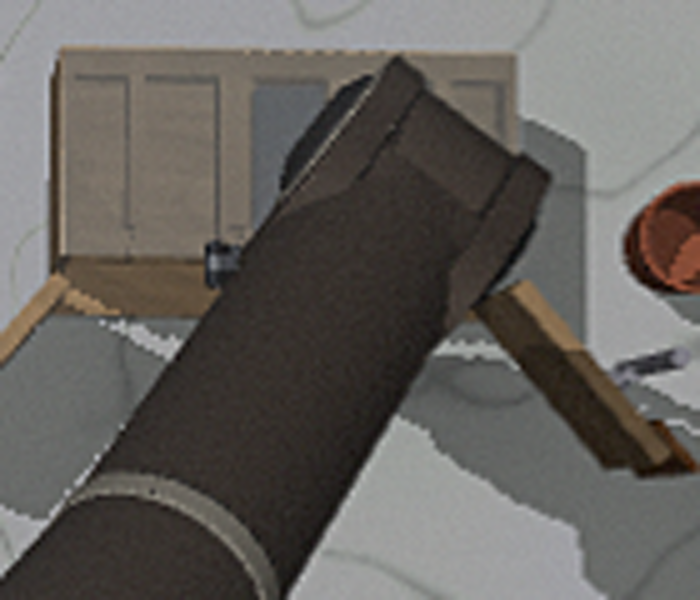

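```bash
python3 -m handwheel '[{"x":-0.04,"y":0,"z":0,"twist":0},{"x":-0.01,"y":0,"z":0.045,"twist":0},{"x":0,"y":0.02,"z":0.055,"twist":9},{"x":0.008,"y":0.055,"z":0.03,"twist":10},{"x":0.02,"y":0.055,"z":0,"twist":10},{"x":0.02,"y":0.055,"z":0,"twist":10}]' 0.25
python3 - <<'E'
from h import *
s=st();print(yaw(s['orientation']))
c=cam('top'); save(c,'t25.png',(190,130,350,250),5)
print(px2w(c,[(291,164)],.05),px2w(c,[(291,180)],.05))
cs=cam('scene'); save(cs,'s25.png',(220,280,400,400),4)
E
```

```text
clock: 35.35
tcp_pos: [0.5696, 0.0301, 0.2275]
orientation: [0.665, 0.243, -0.663, 0.242]
force: [0.9, -1.2, 0.1]
finger_gap: 0.0639
t 35.35 tcp [0.5696 0.0301 0.2275] q [ 0.665  0.243 -0.663  0.242] F [ 0.9 -1.2  0.1] gap 0.0639 j [-0.65  0.37  0.67  1.77 -0.26  1.09 -0.76]
(np.float64(-49.87543583898593), array([ 0.002,  0.001, -1.   ]))
[[0.75290153 0.14326651 0.05      ]] [[0.70093838 0.14180257 0.05      ]]
```

View pics/t25.png

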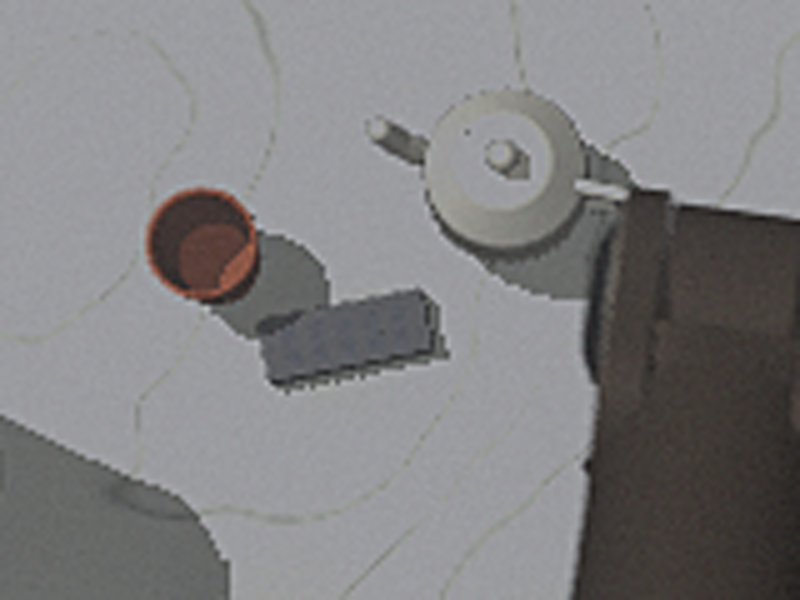

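View pics/s25.png

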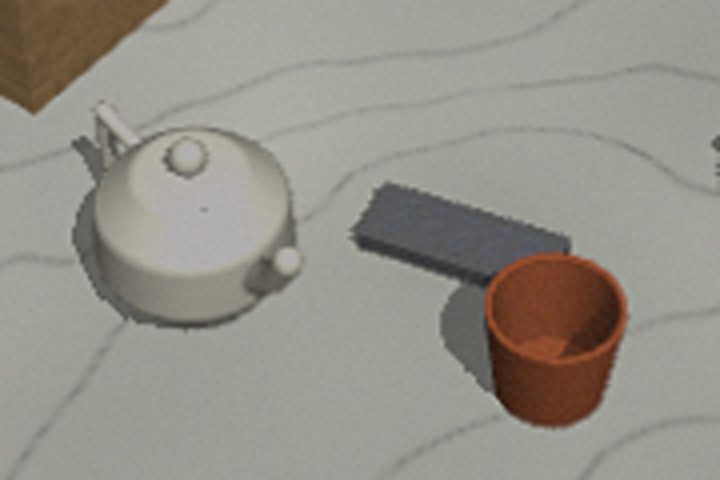

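```bash
python3 -m handwheel '[{"x":0.01,"y":0.0265,"z":0,"twist":9.3},{"x":0.012,"y":0.0265,"z":0,"twist":9.3},{"x":0.012,"y":0.0265,"z":0,"twist":9.3},{"x":0.013,"y":0.0265,"z":0,"twist":9.3},{"x":0.013,"y":0.026,"z":0,"twist":9.2},{"x":0.013,"y":0.026,"z":-0.02,"twist":9.2},{"x":0.013,"y":0.026,"z":-0.04,"twist":9.2},{"x":0,"y":0,"z":-0.04,"twist":0},{"x":0,"y":0,"z":-0.05,"twist":0},{"x":0,"y":0,"z":-0.04,"twist":0},{"x":0,"y":0,"z":0,"twist":0},{"x":0,"y":0,"z":0,"twist":0}]'
python3 - <<'E'
from h import *
s=st();print(yaw(s['orientation']))
c=cam('top'); save(c,'t26.png',(190,130,350,250),5)
cs=cam('scene'); save(cs,'s26.png',(220,240,400,390),4)
E
```

```text
clock: 36.95
tcp_pos: [0.656, 0.212, 0.0381]
orientation: [0.433, 0.559, -0.432, 0.56]
force: [0.3, 0.4, 0.9]
finger_gap: 0.0641
t 36.95 tcp [0.656  0.212  0.0381] q [ 0.433  0.559 -0.432  0.56 ] F [0.3 0.4 0.9] gap 0.0641 j [-0.58  0.73  0.3   1.6  -0.26  0.85  0.08]
(np.float64(14.574715867564935), array([ 0.002,  0.   , -1.   ]))
```

View pics/s26.png

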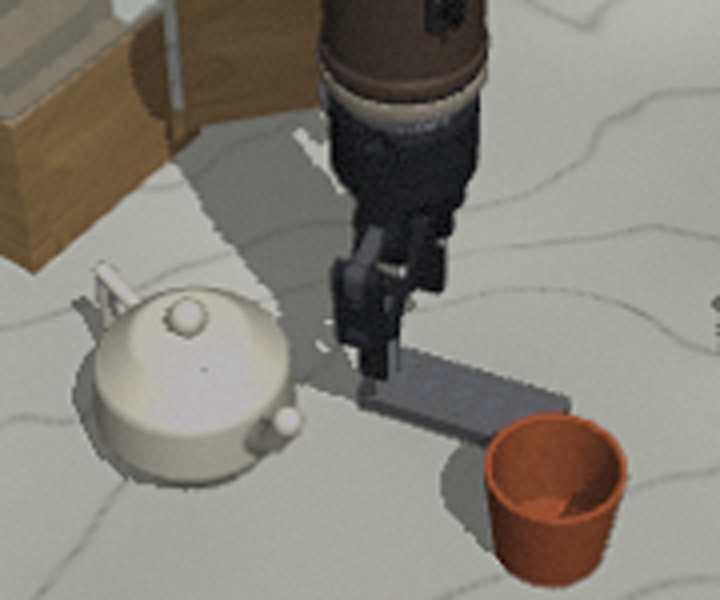

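View pics/t26.png

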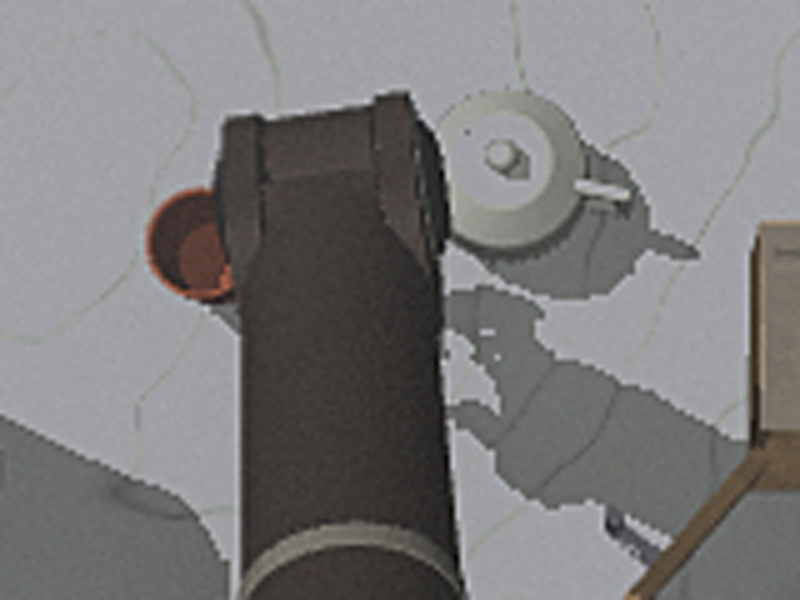

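Run:
```python
from h import *
c=cam('scene')
P=px2w(c,np.array([(357,237),(388,184),(570,240)])/4+[220,280],.014)
print(np.round(P,4)); g=np.array([.656,.212])
a=np.radians(14.6); j=np.array([np.cos(a),np.sin(a)]); n=np.array([np.sin(a),-np.cos(a)])
for p in P: print('jaw',np.round((p[:2]-g)@j,4),'along',np.round((p[:2]-g)@n,4))
ct=cam('top')
Q=px2w(ct,np.array([(423,290),(434,349),(279,384)])/5+[190,130],.014)
for p in Q: print('top jaw',np.round((p[:2]-g)@j,4),'along',np.round((p[:2]-g)@n,4))
```

```text
[[0.6892 0.2056 0.014 ]
 [0.6476 0.1962 0.014 ]
 [0.6239 0.3007 0.014 ]]
jaw 0.0305 along 0.0146
jaw -0.0121 along 0.0132
jaw -0.0087 along -0.0939
top jaw 0.0198 along 0.0212
top jaw -0.0198 along 0.0196
top jaw -0.0191 along -0.0839
```

```bash
python3 -m handwheel '[{"x":0.003,"y":0,"z":-0.012,"twist":0},{"x":0,"y":0,"z":-0.012,"twist":0},{"x":0,"y":0,"z":-0.01,"twist":0},{"x":0,"y":0,"z":0,"twist":0}]'
python3 -m handwheel '[{"x":0,"y":0,"z":0,"twist":0},{"x":0,"y":0,"z":0,"twist":0},{"x":0,"y":0,"z":0,"twist":0},{"x":0,"y":0,"z":0,"twist":0},{"x":0,"y":0,"z":0,"twist":0}]' 1 100
python3 -m handwheel '[{"x":0,"y":0,"z":0.03,"twist":0},{"x":0,"y":0,"z":0.04,"twist":0},{"x":0,"y":0,"z":0.05,"twist":0},{"x":0,"y":0,"z":0.035,"twist":0},{"x":0,"y":0,"z":0,"twist":0}]'
python3 - <<'E'
from h import *
s=st();print(yaw(s['orientation']))
cs=cam('scene'); save(cs,'s27.png',(220,200,420,350),4)
E
```

```text
clock: 37.65
tcp_pos: [0.657, 0.2118, 0.0008]
orientation: [0.432, 0.56, -0.433, 0.559]
force: [0.3, -0.7, -0.7]
finger_gap: 0.0645
clock: 38.28
tcp_pos: [0.6588, 0.2122, 0.0035]
orientation: [0.433, 0.559, -0.432, 0.56]
force: [-0.3, -0.8, 6.6]
finger_gap: 0.039
clock: 38.9
tcp_pos: [0.6597, 0.2126, 0.161]
orientation: [0.434, 0.558, -0.431, 0.561]
force: [0.5, 0.3, -1.6]
finger_gap: 0.0392
t 38.9 tcp [0.6597 0.2126 0.161 ] q [ 0.434  0.558 -0.431  0.561] F [ 0.5  0.3 -1.6] gap 0.0392 j [-0.6   0.6   0.34  1.51 -0.22  1.06  0.04]
(np.float64(14.604197590736119), array([ 0.005,  0.002, -1.   ]))
```

View pics/s27.png

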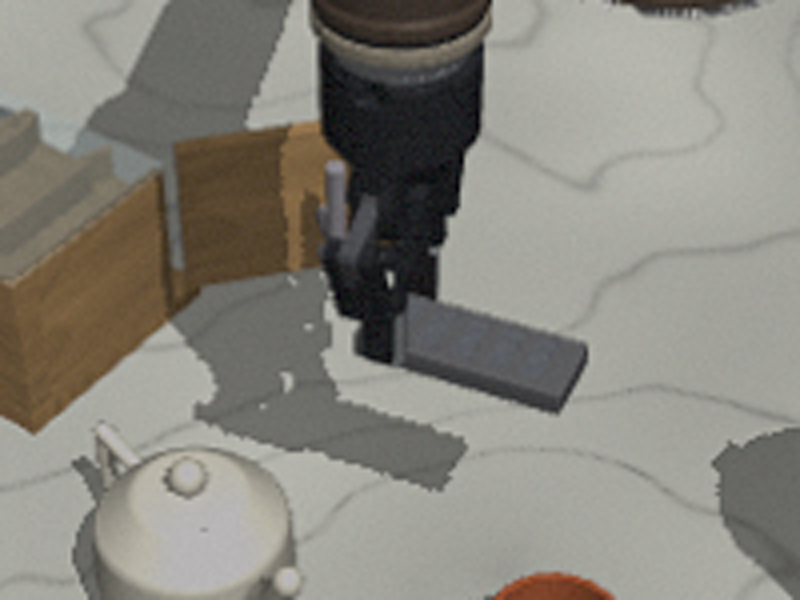

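```bash
python3 -m handwheel '[{"x":-0.022,"y":-0.015,"z":0,"twist":-9.4},{"x":-0.022,"y":-0.015,"z":0,"twist":-9.4},{"x":-0.022,"y":-0.025,"z":0,"twist":-9.4},{"x":-0.022,"y":-0.031,"z":0,"twist":-9.4},{"x":-0.022,"y":-0.031,"z":0,"twist":-9.4},{"x":-0.022,"y":-0.031,"z":0,"twist":-9.4},{"x":-0.022,"y":-0.031,"z":0,"twist":-9.4},{"x":-0.022,"y":-0.031,"z":0,"twist":-9.5},{"x":-0.019,"y":-0.031,"z":0,"twist":-9.5},{"x":0,"y":-0.031,"z":0,"twist":-9.5},{"x":0,"y":-0.032,"z":0,"twist":-9.5},{"x":0,"y":0,"z":0,"twist":0}]'
python3 -m handwheel '[{"x":0,"y":0,"z":-0.03,"twist":0},{"x":0,"y":0,"z":-0.03,"twist":0},{"x":0,"y":0,"z":0,"twist":0}]'
python3 -c "
from h import *
s=st();print(yaw(s['orientation']))
c=cam('scene'); save(c,'s28.png',(120,110,320,260),4)
c=cam('top'); save(c,'t28.png',(330,165,470,285),5)"
```

```text
clock: 40.45
tcp_pos: [0.4618, -0.094, 0.1566]
orientation: [-0.706, -0.003, 0.708, -0.004]
force: [0.0, 0.5, -0.1]
finger_gap: 0.0391
clock: 40.83
tcp_pos: [0.4608, -0.091, 0.0954]
orientation: [-0.705, -0.005, 0.709, -0.006]
force: [-0.5, -0.5, -0.7]
finger_gap: 0.0389
t 40.83 tcp [ 0.4608 -0.091   0.0954] q [-0.705 -0.005  0.709 -0.006] F [-0.5 -0.5 -0.7] gap 0.0389 j [-0.55  0.43  0.81  2.14 -0.45  0.76 -1.01]
(np.float64(-89.09609180262107), array([-0.006, -0.   , -1.   ]))
```

View pics/s28.png

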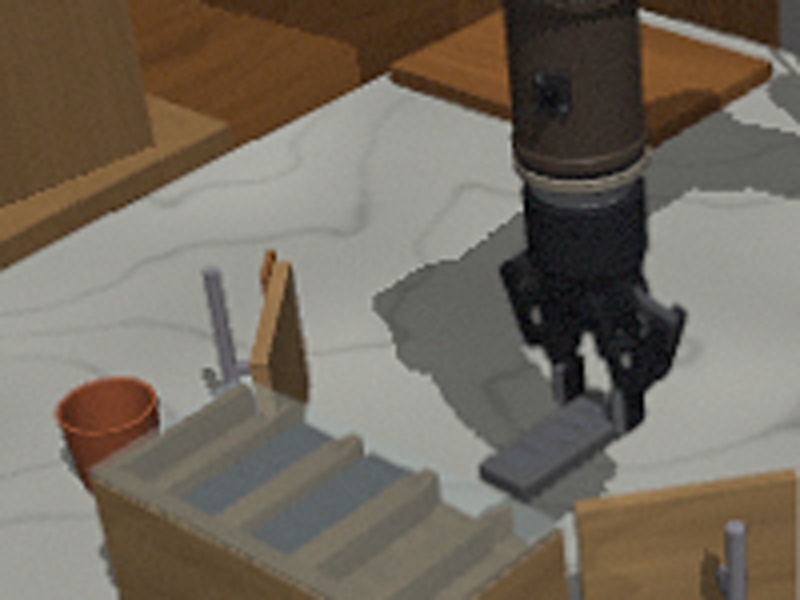

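View pics/t28.png

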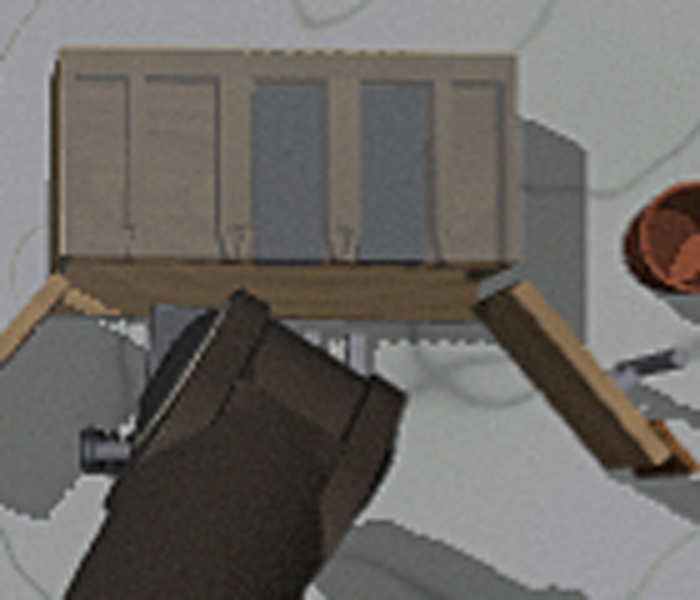

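```bash
python3 -c "
from h import *
c=cam('top'); save(c,'t29.png',(340,195,410,245),11)
c=cam('scene'); save(c,'s29.png',(200,190,280,250),10)"
```

```text
(no output)
```

View pics/t29.png

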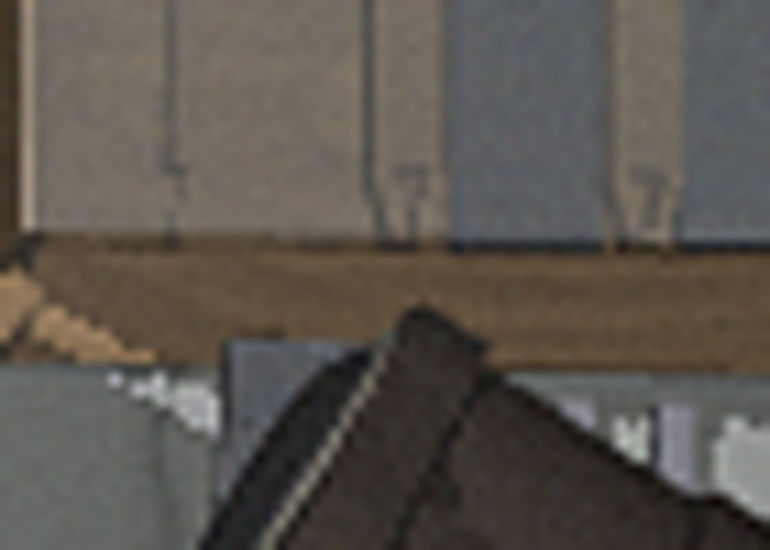

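View pics/s29.png

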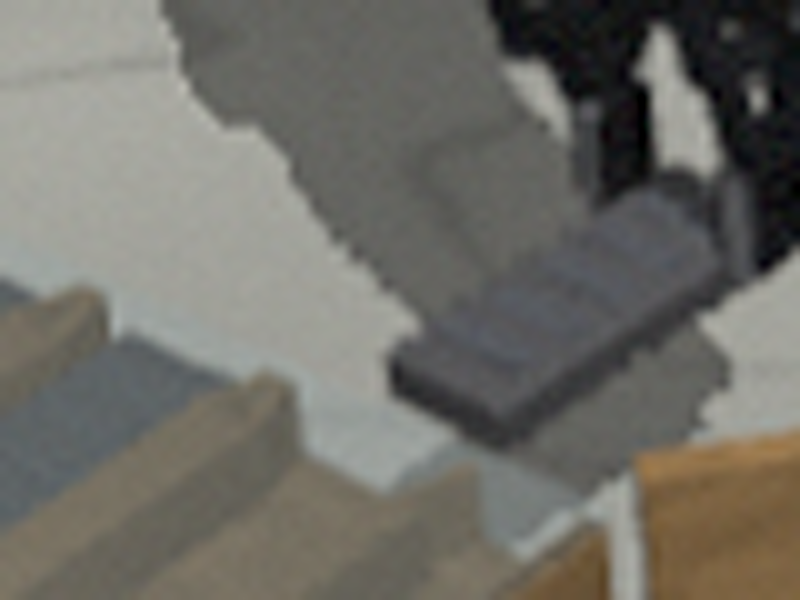

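Run:
```python
from h import *
c=cam('scene')
P=px2w(c,np.array([(398,362),(508,415),(722,262),(430,330),(600,215)])/10+[200,190],.1075)
print(np.round(P,4)); d=P[2]-P[1]; print(np.degrees(np.arctan2(d[1],d[0]))+180); d=P[4]-P[3]; print(np.degrees(np.arctan2(d[1],d[0]))+180)
print('front mid',P[:2].mean(0))
# mouth predicted pixels & B cassette corners for ref
ct=cam('top')
Q=px2w(ct,np.array([(228,345),(215,510)])/11+[340,195],.1075); print(Q, np.degrees(np.arctan2(*(Q[0]-Q[1])[1::-1])))
```

```text
[[ 0.5574 -0.1066  0.1075]
 [ 0.5581 -0.0691  0.1075]
 [ 0.4765 -0.0688  0.1075]
 [ 0.5425 -0.1094  0.1075]
 [ 0.4784 -0.1085  0.1075]]
359.7716710441647
359.13431717678463
front mid [ 0.55779283 -0.08786377  0.1075    ]
[[ 0.55153196 -0.07704795  0.1075    ]
 [ 0.50572205 -0.07417786  0.1075    ]] -3.585018372102707
```

```bash
python3 -m handwheel '[{"x":0.003,"y":0.001,"z":0.003,"twist":2},{"x":0.015,"y":0,"z":0,"twist":0},{"x":0.015,"y":0,"z":0,"twist":0},{"x":0.01,"y":0,"z":0,"twist":0},{"x":0,"y":0,"z":0,"twist":0}]'
python3 -c "
from h import *
s=st();print(yaw(s['orientation']))
c=cam('top'); save(c,'t30.png',(340,180,410,230),11)"
```

```text
clock: 41.75
tcp_pos: [0.5068, -0.0911, 0.1002]
orientation: [-0.707, -0.017, 0.707, -0.018]
force: [0.5, 0.6, -0.7]
finger_gap: 0.0395
t 41.75 tcp [ 0.5068 -0.0911  0.1002] q [-0.707 -0.017  0.707 -0.018] F [ 0.5  0.6 -0.7] gap 0.0395 j [-0.51  0.48  0.78  2.03 -0.47  0.81 -0.98]
(np.float64(-87.1827384980997), array([-0.   , -0.001, -1.   ]))
```

View pics/t30.png

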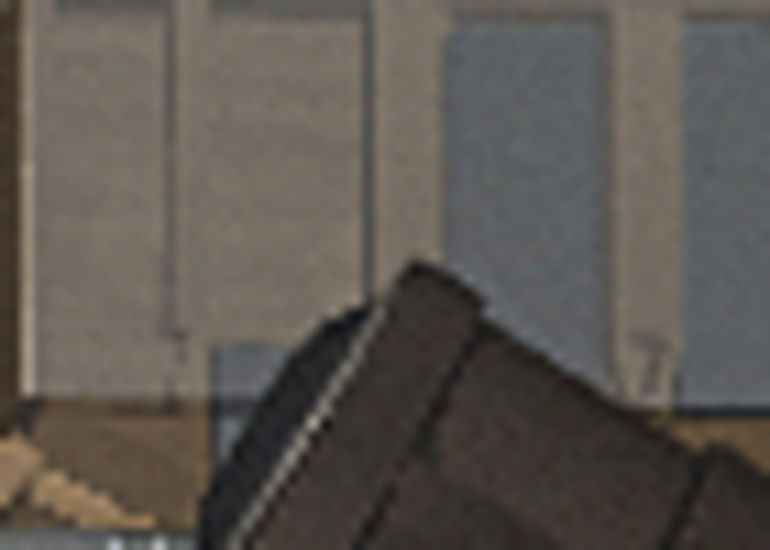

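```bash
python3 -m handwheel '[{"x":0.01,"y":0.0005,"z":0,"twist":0},{"x":0.01,"y":0.0005,"z":0,"twist":0},{"x":0.01,"y":0,"z":0,"twist":0},{"x":0,"y":0,"z":0,"twist":0}]'
python3 -m handwheel '[{"x":0.009,"y":0,"z":0,"twist":0},{"x":0.008,"y":0,"z":0,"twist":0},{"x":0,"y":0,"z":-0.002,"twist":0}]'
python3 -c "
from h import *
c=cam('top'); save(c,'t31.png',(340,175,410,225),11)
c=cam('scene'); save(c,'s31.png',(120,110,320,260),4)"
```

```text
clock: 42.3
tcp_pos: [0.5369, -0.0899, 0.1004]
orientation: [0.707, 0.017, -0.707, 0.018]
force: [-0.0, 0.3, -0.4]
finger_gap: 0.0391
clock: 42.68
tcp_pos: [0.5538, -0.0899, 0.0985]
orientation: [0.707, 0.017, -0.707, 0.018]
force: [0.3, 0.3, 0.2]
finger_gap: 0.0393
```

View pics/t31.png

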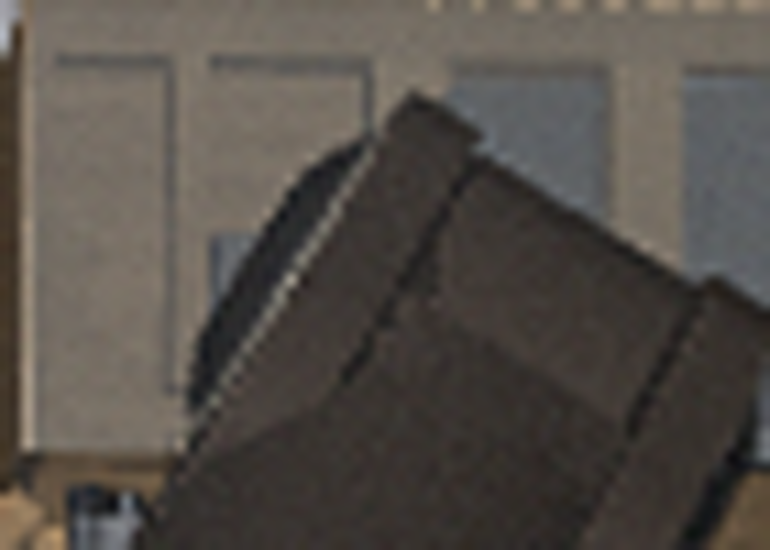

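View pics/s31.png

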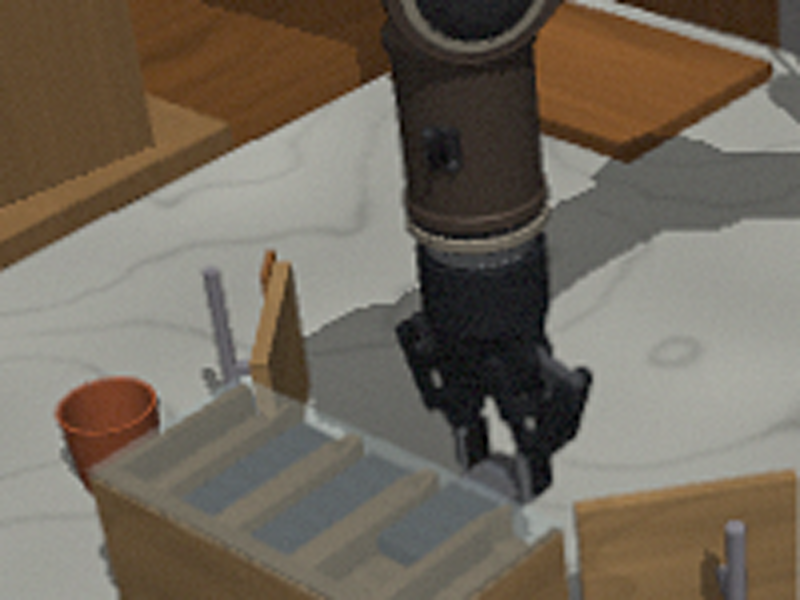

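```bash
python3 -m handwheel '[{"x":0,"y":0,"z":0,"twist":0},{"x":0,"y":0,"z":0,"twist":0},{"x":0,"y":0,"z":0,"twist":0},{"x":0,"y":0,"z":0,"twist":0},{"x":0,"y":0,"z":0.03,"twist":0},{"x":0,"y":0,"z":0.03,"twist":0},{"x":-0.055,"y":0,"z":0,"twist":-2}]' 0.25
python3 -m handwheel '[{"x":-0.005,"y":0,"z":0,"twist":0},{"x":0,"y":0,"z":0,"twist":0},{"x":0,"y":0,"z":0,"twist":0},{"x":0,"y":0,"z":-0.031,"twist":0},{"x":0,"y":0,"z":-0.03,"twist":0},{"x":0,"y":0,"z":0,"twist":0},{"x":0,"y":0,"z":0,"twist":0}]' 1 60
python3 -c "
from h import *
c=cam('scene'); save(c,'s32.png',(120,110,320,260),4)"
```

```text
clock: 43.65
tcp_pos: [0.5017, -0.0904, 0.1607]
orientation: [0.709, 0.005, -0.705, 0.006]
force: [-0.3, -0.2, 0.6]
finger_gap: 0.0639
clock: 44.52
tcp_pos: [0.4938, -0.0904, 0.0981]
orientation: [0.707, 0.005, -0.707, 0.005]
force: [0.5, 0.6, 0.2]
finger_gap: 0.0001
```

View pics/s32.png

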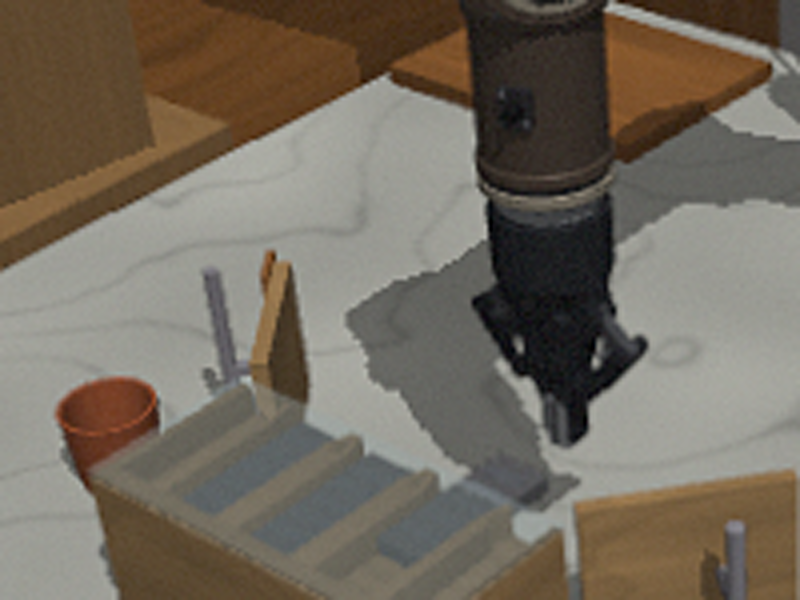

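```bash
python3 -m handwheel '[{"x":0.012,"y":0,"z":-0.001,"twist":0},{"x":0.012,"y":0,"z":0,"twist":0},{"x":0.01,"y":0,"z":0,"twist":0},{"x":0.01,"y":0,"z":0,"twist":0},{"x":0.01,"y":0,"z":0,"twist":0},{"x":0.01,"y":0,"z":0,"twist":0},{"x":0.005,"y":0.001,"z":0,"twist":0},{"x":0,"y":0,"z":0,"twist":0}]'
python3 -m handwheel '[{"x":0.004,"y":0,"z":0,"twist":0},{"x":0.002,"y":0,"z":0,"twist":0},{"x":0.001,"y":0,"z":0,"twist":0},{"x":0,"y":0,"z":0,"twist":0}]'
python3 -c "
from h import *
c=cam('top'); save(c,'t33.png',(330,165,470,285),5)"
```

```text
clock: 45.58
tcp_pos: [0.5623, -0.0888, 0.0964]
orientation: [0.707, 0.005, -0.707, 0.005]
force: [-0.7, -0.4, -0.3]
finger_gap: 0.0002
clock: 46.08
tcp_pos: [0.569, -0.0889, 0.0965]
orientation: [0.707, 0.005, -0.707, 0.005]
force: [-0.8, 0.2, 0.1]
finger_gap: 0.0002
```

View pics/t33.png

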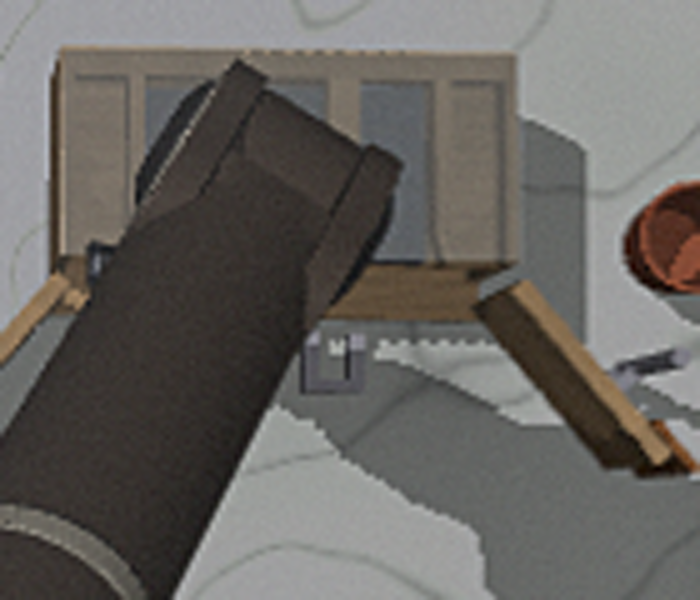

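```bash
python3 -m handwheel '[{"x":0.002,"y":0,"z":0,"twist":0},{"x":0,"y":0,"z":0,"twist":0}]'
python3 -m handwheel '[{"x":-0.04,"y":0,"z":0,"twist":0},{"x":-0.04,"y":0,"z":0.02,"twist":0},{"x":-0.04,"y":0,"z":0.06,"twist":0},{"x":-0.02,"y":0.04,"z":0.05,"twist":0},{"x":0,"y":0.06,"z":0,"twist":0},{"x":0,"y":0.05,"z":0,"twist":0}]'
python3 -c "
from h import *
s=st();print(yaw(s['orientation']))
c=cam('top'); save(c,'t34.png',(330,165,470,285),5)
c=cam('scene'); save(c,'s34.png')"
```

```text
clock: 46.38
tcp_pos: [0.5712, -0.0888, 0.0965]
orientation: [0.707, 0.005, -0.707, 0.005]
force: [0.3, 0.7, 0.9]
finger_gap: -0.0003
clock: 47.12
tcp_pos: [0.4378, 0.0609, 0.2161]
orientation: [0.708, 0.006, -0.706, 0.004]
force: [0.2, -0.0, 0.2]
finger_gap: 0.0002
t 47.12 tcp [0.4378 0.0609 0.2161] q [ 0.708  0.006 -0.706  0.004] F [ 0.2 -0.   0.2] gap 0.0002 j [-1.09  0.13  0.94  2.08 -0.13  0.99 -1.64]
(np.float64(-89.14988400593853), array([ 0.002,  0.003, -1.   ]))
```

View pics/t34.png

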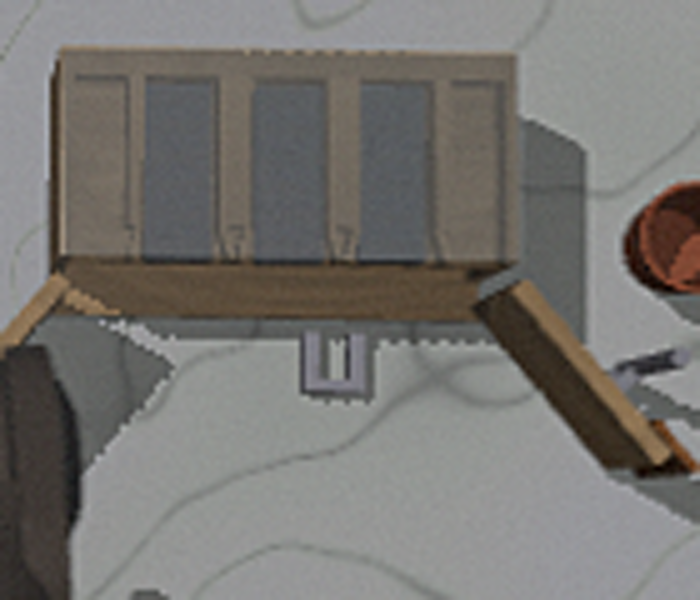

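View pics/s34.png

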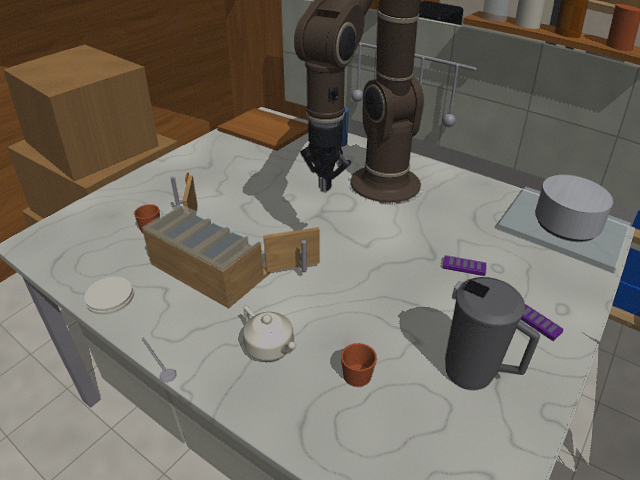

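```bash
python3 -m handwheel '[{"x":0.0176,"y":0.002,"z":0,"twist":10.2},{"x":0.0176,"y":0.002,"z":0,"twist":10.2},{"x":0.0176,"y":0.002,"z":0,"twist":10.2},{"x":0.0176,"y":0.002,"z":0,"twist":10.2},{"x":0.0176,"y":0.001,"z":0,"twist":10.2},{"x":0,"y":0,"z":-0.03,"twist":0},{"x":0,"y":0,"z":-0.04,"twist":0},{"x":0,"y":0,"z":0,"twist":0}]' 0
python3 -c "
from h import *
s=st();print(yaw(s['orientation']))
c=cam('scene'); save(c,'s35.png',(200,150,360,270),5)"
```

```text
clock: 48.22
tcp_pos: [0.5238, 0.0663, 0.143]
orientation: [-0.634, -0.309, 0.638, -0.309]
force: [-0.8, 0.1, 0.5]
finger_gap: 0.0855
t 48.23 tcp [0.5238 0.0663 0.143 ] q [-0.634 -0.309  0.638 -0.309] F [-0.8  0.1  0.5] gap 0.0855 j [-0.75  0.41  0.69  1.96 -0.33  0.89 -0.56]
(np.float64(-38.25185872536026), array([-0.005, -0.002, -1.   ]))
```

View pics/s35.png

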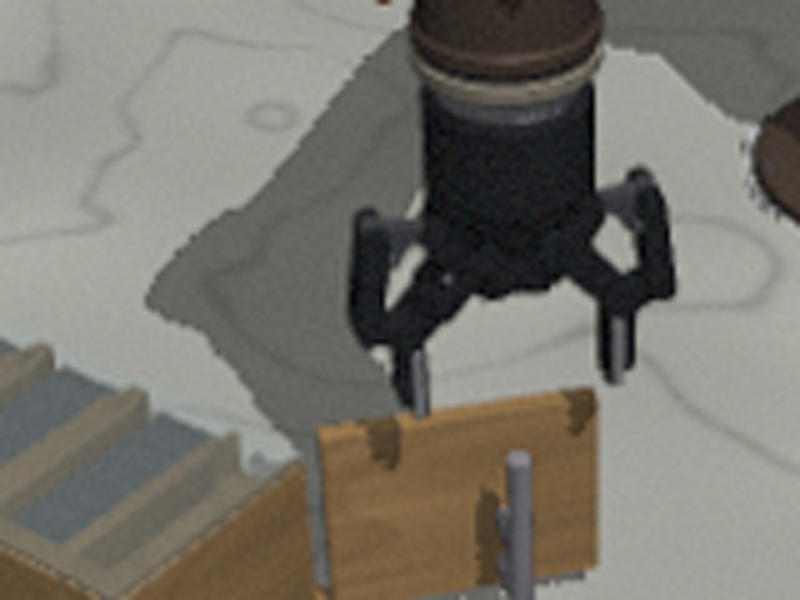

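```bash
python3 -m handwheel '[{"x":0.001,"y":0.002,"z":-0.028,"twist":0},{"x":0,"y":0,"z":-0.028,"twist":0},{"x":0,"y":0,"z":0,"twist":0}]' 0 40
python3 -m handwheel '[{"x":0,"y":0,"z":0,"twist":0},{"x":0,"y":0,"z":0,"twist":0},{"x":0,"y":0,"z":0,"twist":0},{"x":0,"y":0,"z":0,"twist":0},{"x":0,"y":0,"z":0,"twist":0},{"x":0,"y":0,"z":0,"twist":0}]' 1 40
```

```text
clock: 48.65
tcp_pos: [0.5265, 0.0692, 0.0893]
orientation: [-0.636, -0.309, 0.636, -0.309]
force: [-0.2, -0.3, 1.3]
finger_gap: 0.0857
clock: 49.4
tcp_pos: [0.5269, 0.0697, 0.0895]
orientation: [0.636, 0.309, -0.636, 0.309]
force: [-1.9, 1.3, 6.9]
finger_gap: 0.0106
```

```bash
python3 -m handwheel '[{"x":-0.0083,"y":-0.0046,"z":0,"twist":5.6},{"x":-0.0078,"y":-0.0054,"z":0,"twist":5.6},{"x":-0.0073,"y":-0.0062,"z":0,"twist":5.6},{"x":-0.0066,"y":-0.0069,"z":0,"twist":5.6},{"x":-0.0059,"y":-0.0075,"z":0,"twist":5.6},{"x":-0.0052,"y":-0.008,"z":0,"twist":5.6},{"x":-0.0044,"y":-0.0085,"z":0,"twist":5.6},{"x":-0.0035,"y":-0.0089,"z":0,"twist":5.6},{"x":-0.0026,"y":-0.0092,"z":0,"twist":5.6},{"x":-0.0017,"y":-0.0094,"z":0,"twist":5.6},{"x":-0.0008,"y":-0.0095,"z":0,"twist":5.6}]'
python3 -m handwheel '[{"x":0.0001,"y":-0.0095,"z":0,"twist":5.6},{"x":0.0011,"y":-0.0095,"z":0,"twist":5.6},{"x":0.002,"y":-0.0093,"z":0,"twist":5.6},{"x":0.0029,"y":-0.0091,"z":0,"twist":5.6},{"x":0.0038,"y":-0.0088,"z":0,"twist":5.6},{"x":0.0046,"y":-0.0084,"z":0,"twist":5.6},{"x":0.0054,"y":-0.0079,"z":0,"twist":5.6},{"x":0.0061,"y":-0.0073,"z":0,"twist":5.6},{"x":0.0068,"y":-0.0067,"z":0,"twist":5.6}]'
python3 -m handwheel '[{"x":0.0074,"y":-0.006,"z":0,"twist":5.6},{"x":0.008,"y":-0.0052,"z":0,"twist":5.6},{"x":0.0085,"y":-0.0044,"z":0,"twist":5.6},{"x":0,"y":0,"z":0,"twist":0}]'
python3 -c "
from h import *
c=cam('scene'); save(c,'s36.png',(120,130,320,280),4)"
```

```text
clock: 50.78
tcp_pos: [0.4717, -0.0144, 0.0894]
orientation: [0.387, 0.592, -0.387, 0.591]
force: [-4.4, 1.2, 8.2]
finger_gap: 0.0108
clock: 51.9
tcp_pos: [0.5053, -0.0913, 0.0895]
orientation: [0.098, 0.7, -0.098, 0.7]
force: [-1.4, 2.0, 6.5]
finger_gap: 0.0102
clock: 52.4
tcp_pos: [0.5288, -0.1062, 0.0894]
orientation: [-0.004, 0.708, 0.005, 0.706]
force: [-4.2, 2.5, 9.6]
finger_gap: 0.0107
```

View pics/s36.png

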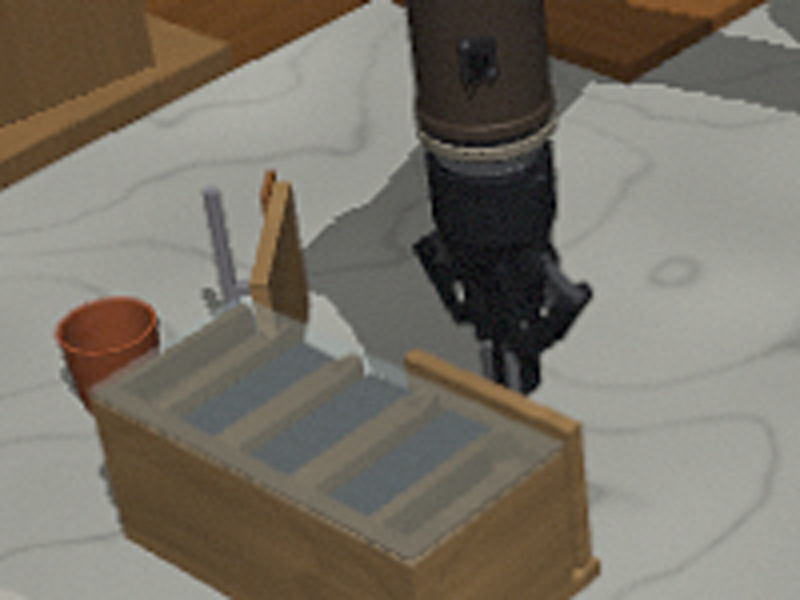

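```bash
python3 -m handwheel '[{"x":0.001,"y":0,"z":0,"twist":0},{"x":0.001,"y":0,"z":0,"twist":0},{"x":0,"y":0,"z":0,"twist":0}]'
python3 -m handwheel '[{"x":-0.002,"y":0,"z":0,"twist":0},{"x":0,"y":0,"z":0,"twist":0},{"x":0,"y":0,"z":0,"twist":0},{"x":0,"y":0,"z":0,"twist":0},{"x":0,"y":0,"z":0.05,"twist":0},{"x":0,"y":0,"z":0.05,"twist":0},{"x":0,"y":-0.04,"z":0.01,"twist":-10},{"x":0,"y":-0.055,"z":0,"twist":-10},{"x":0,"y":-0.06,"z":0,"twist":-10},{"x":0,"y":-0.06,"z":0,"twist":-10},{"x":0,"y":-0.06,"z":0,"twist":-10}]' 0
python3 -c "
from h import *
s=st();print(yaw(s['orientation']))
c=cam('top'); save(c,'t37.png',(330,165,470,285),5)
c=cam('scene'); save(c,'s37.png',(120,130,320,280),4)"
```

```text
clock: 52.82
tcp_pos: [0.5288, -0.1062, 0.0894]
orientation: [-0.003, 0.709, 0.004, 0.705]
force: [-10.7, 2.8, 15.3]
finger_gap: 0.0108
clock: 54.2
tcp_pos: [0.5293, -0.3836, 0.1991]
orientation: [0.297, 0.642, -0.297, 0.642]
force: [1.5, 0.1, 0.5]
finger_gap: 0.0854
t 54.2 tcp [ 0.5293 -0.3836  0.1991] q [ 0.297  0.642 -0.297  0.642] F [1.5 0.1 0.5] gap 0.0854 j [ 0.29  0.5   0.39  1.58 -0.21  1.1   1.43]
(np.float64(40.30797448415787), array([ 0., -0., -1.]))
```

View pics/s37.png

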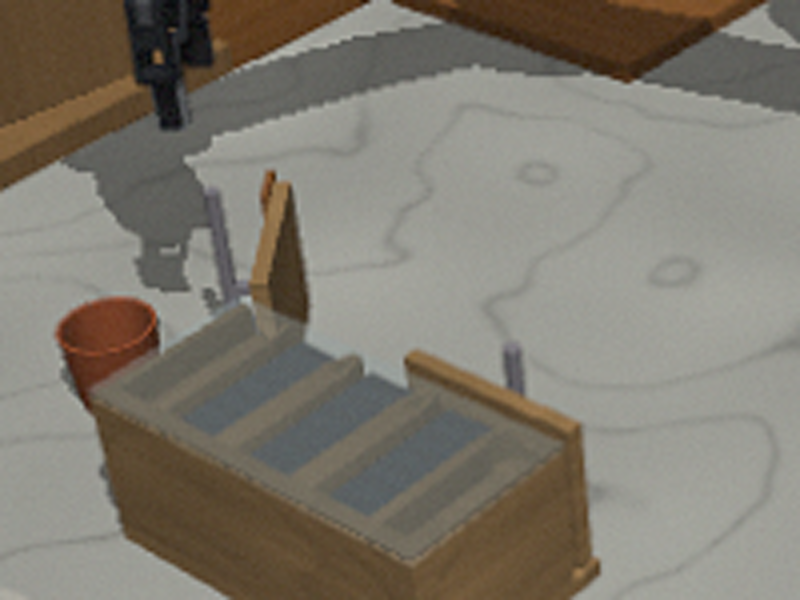

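View pics/t37.png

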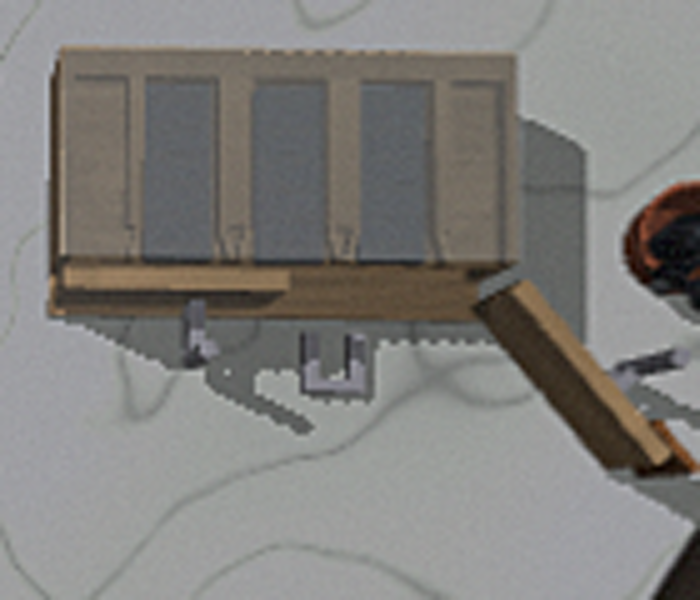

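```bash
python3 -m handwheel '[{"x":-0.002,"y":-0.0015,"z":-0.04,"twist":0},{"x":0,"y":0,"z":-0.04,"twist":0},{"x":0,"y":0,"z":-0.015,"twist":0},{"x":0,"y":0,"z":0,"twist":0}]' 0 40
python3 -m handwheel '[{"x":0,"y":0,"z":0,"twist":0},{"x":0,"y":0,"z":0,"twist":0},{"x":0,"y":0,"z":0,"twist":0},{"x":0,"y":0,"z":0,"twist":0},{"x":0,"y":0,"z":0,"twist":0},{"x":0,"y":0,"z":0,"twist":0}]' 1 40
```

```text
clock: 54.8
tcp_pos: [0.5271, -0.3829, 0.1035]
orientation: [0.295, 0.643, -0.295, 0.642]
force: [0.5, -0.0, 0.7]
finger_gap: 0.0855
clock: 55.55
tcp_pos: [0.5267, -0.3847, 0.1044]
orientation: [0.295, 0.642, -0.296, 0.642]
force: [-2.6, -5.6, 1.6]
finger_gap: 0.011
```

```bash
python3 -m handwheel '[{"x":-0.0084,"y":0.0046,"z":0,"twist":-5.4},{"x":-0.0079,"y":0.0054,"z":0,"twist":-5.4},{"x":-0.0074,"y":0.0061,"z":0,"twist":-5.4},{"x":-0.0068,"y":0.0067,"z":0,"twist":-5.4},{"x":-0.0061,"y":0.0073,"z":0,"twist":-5.4},{"x":-0.0054,"y":0.0079,"z":0,"twist":-5.4},{"x":-0.0046,"y":0.0084,"z":0,"twist":-5.4},{"x":-0.0038,"y":0.0088,"z":0,"twist":-5.4},{"x":-0.003,"y":0.0091,"z":0,"twist":-5.4},{"x":-0.0021,"y":0.0093,"z":0,"twist":-5.4},{"x":-0.0013,"y":0.0095,"z":0,"twist":-5.4},{"x":-0.0004,"y":0.0096,"z":0,"twist":-5.4}]'
python3 -m handwheel '[{"x":0.0005,"y":0.0095,"z":0,"twist":-5.4},{"x":0.0014,"y":0.0095,"z":0,"twist":-5.4},{"x":0.0023,"y":0.0093,"z":0,"twist":-5.4},{"x":0.0032,"y":0.009,"z":0,"twist":-5.4},{"x":0.004,"y":0.0087,"z":0,"twist":-5.4},{"x":0.0048,"y":0.0083,"z":0,"twist":-5.4},{"x":0.0055,"y":0.0078,"z":0,"twist":-5.4},{"x":0.0062,"y":0.0072,"z":0,"twist":-5.4},{"x":0.0069,"y":0.0066,"z":0,"twist":-5.4}]'
python3 -m handwheel '[{"x":0.0075,"y":0.006,"z":0,"twist":-5.4},{"x":0.008,"y":0.0052,"z":0,"twist":-5.4},{"x":0.0085,"y":0.0045,"z":0,"twist":-5.4},{"x":0,"y":0,"z":0,"twist":0}]'
python3 -c "
from h import *
s=st();print(yaw(s['orientation']))
c=cam('scene'); save(c,'s38.png',(120,130,320,280),4)
c=cam('top'); save(c,'t38.png',(330,165,470,285),5)"
```

```text
clock: 57.05
tcp_pos: [0.4696, -0.2902, 0.104]
orientation: [-0.594, -0.383, 0.594, -0.383]
force: [-0.8, -2.2, -0.7]
finger_gap: 0.0109
clock: 58.18
tcp_pos: [0.5065, -0.2153, 0.1044]
orientation: [0.7, 0.104, -0.698, 0.106]
force: [3.3, -7.8, -3.4]
finger_gap: 0.0108
clock: 58.68
tcp_pos: [0.53, -0.2009, 0.1043]
orientation: [0.708, 0.004, -0.706, 0.007]
force: [2.9, -8.9, -4.1]
finger_gap: 0.011
t 58.67 tcp [ 0.53   -0.2009  0.1043] q [ 0.708  0.004 -0.706  0.007] F [ 2.9 -8.9 -4.1] gap 0.011 j [-0.4   0.64  0.96  1.91 -0.65  0.93 -0.68]
(np.float64(-89.09283305375583), array([ 0.002, -0.004, -1.   ]))
```

View pics/s38.png

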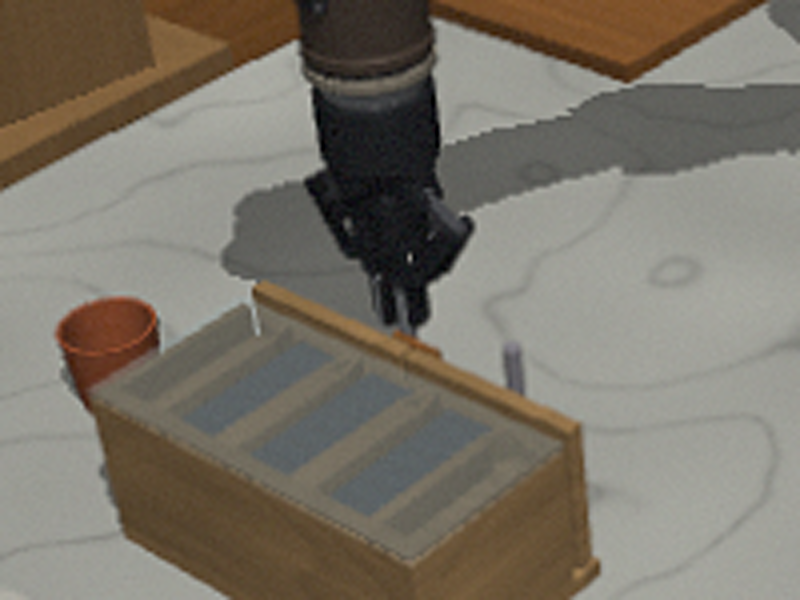

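View pics/t38.png

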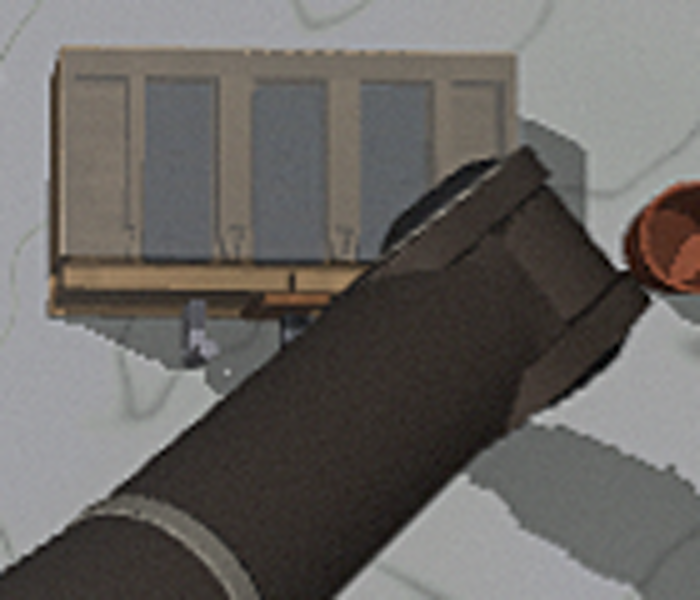

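```bash
python3 -m handwheel '[{"x":0.001,"y":-0.0005,"z":0,"twist":0},{"x":0.001,"y":-0.0005,"z":0,"twist":0},{"x":0,"y":0,"z":0,"twist":0}]'
python3 -m handwheel '[{"x":0.001,"y":0,"z":0,"twist":0},{"x":0,"y":0,"z":0,"twist":0}]'
```

```text
clock: 59.15
tcp_pos: [0.5302, -0.201, 0.104]
orientation: [-0.707, -0.005, 0.707, -0.006]
force: [-3.8, -5.0, 1.0]
finger_gap: 0.0109
clock: 59.4
tcp_pos: [0.5303, -0.201, 0.1038]
orientation: [-0.706, -0.005, 0.708, -0.006]
force: [-6.9, -4.1, 1.8]
finger_gap: 0.0109
```

```bash
python3 -m handwheel '[{"x":0,"y":0,"z":-0.007,"twist":0},{"x":0,"y":0,"z":-0.007,"twist":0},{"x":0,"y":0,"z":-0.006,"twist":0},{"x":0,"y":0,"z":0,"twist":0}]' 1 80
python3 -m handwheel '[{"x":0,"y":0,"z":-0.002,"twist":0},{"x":0,"y":0,"z":-0.002,"twist":0},{"x":0,"y":0,"z":0,"twist":0}]'
```

```text
clock: 59.9
tcp_pos: [0.5303, -0.201, 0.0841]
orientation: [-0.706, -0.006, 0.708, -0.006]
force: [-6.1, -3.5, 6.6]
finger_gap: 0.0101
clock: 60.28
tcp_pos: [0.5307, -0.2011, 0.0835]
orientation: [0.707, 0.006, -0.707, 0.005]
force: [-17.9, 2.9, 45.3]
finger_gap: 0.01
```

```bash
python3 -m handwheel '[{"x":-0.001,"y":0,"z":0.002,"twist":0},{"x":0,"y":0,"z":0,"twist":0}]'
python3 -m handwheel '[{"x":0,"y":0,"z":0,"twist":0},{"x":0,"y":0,"z":0,"twist":0},{"x":0,"y":0,"z":0,"twist":0},{"x":0,"y":0,"z":0,"twist":0},{"x":0,"y":0,"z":0.05,"twist":0},{"x":0,"y":0,"z":0.05,"twist":0},{"x":-0.05,"y":0,"z":0.03,"twist":0},{"x":-0.06,"y":0.04,"z":0,"twist":0},{"x":-0.02,"y":0.06,"z":0,"twist":0},{"x":0,"y":0.06,"z":0,"twist":0},{"x":0,"y":0.06,"z":0,"twist":0},{"x":0,"y":0.06,"z":0,"twist":0}]' 0
python3 -c "
from h import *
c=cam('scene'); save(c,'s39.png',(130,190,280,310),5);save(c,'s39f.png')
c=cam('top'); save(c,'t39.png',(330,165,450,255),6)
print(w2px(c,[[.5295,-.2005,.122],[.5295,-.2005,.132]]))"
```

```text
clock: 60.52
tcp_pos: [0.5304, -0.201, 0.0839]
orientation: [0.707, 0.006, -0.707, 0.006]
force: [-9.1, -1.0, 22.3]
finger_gap: 0.01
clock: 62.02
tcp_pos: [0.4165, 0.0568, 0.2141]
orientation: [0.708, 0.006, -0.706, 0.006]
force: [1.3, 0.5, -0.3]
finger_gap: 0.0855
[[402.08201106 234.15275305]
 [402.73730546 233.86807188]]
```

View pics/s39.png

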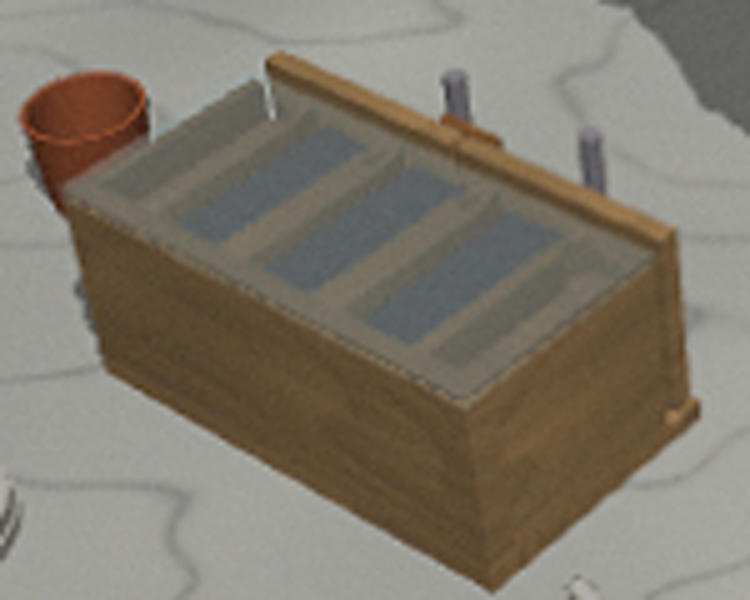

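View pics/t39.png

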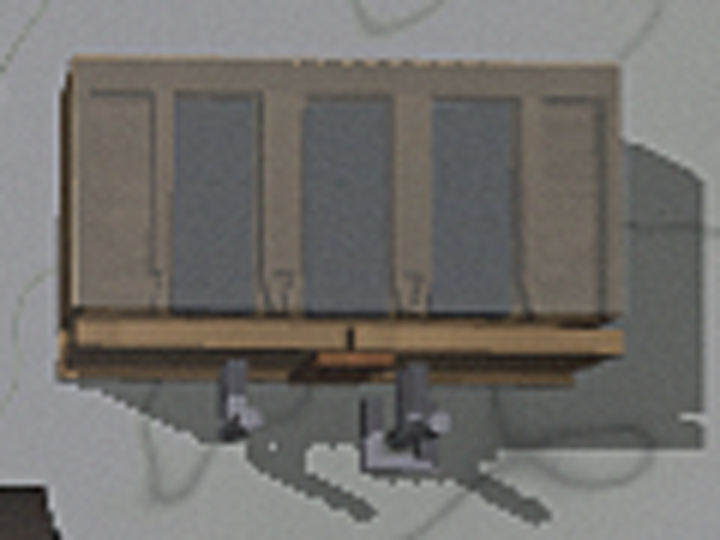

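View pics/s39f.png

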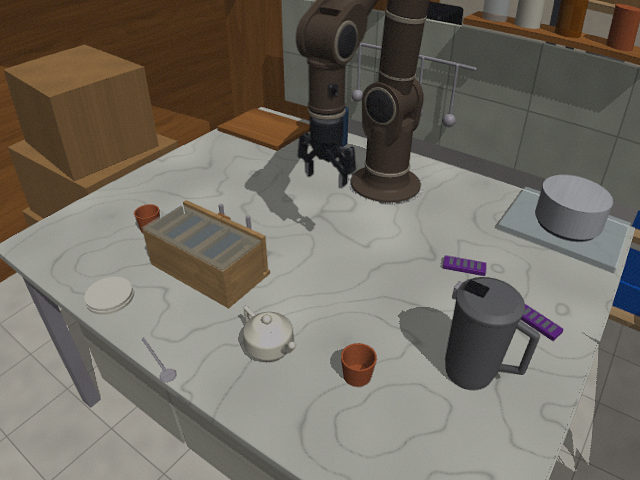

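The doors and rods look as they did at the start. I'll difference the bolt area against the first crops.

```bash
python3 -c "
import cv2,numpy as np
for a,b,r in (('s2','s39',(430,50,520,140)),('t2','t39',(350,340,560,480))):
    A=cv2.imread(f'pics/{a}.png').astype(int);B=cv2.imread(f'pics/{b}.png').astype(int);x0,y0,x1,y1=r
    d=np.abs(A-B).mean(2);print(d[y0:y1,x0:x1].mean(),d[y0:y1,x0:x1].max(),'bg',d[-80:,:80].mean(),d[-80:,:80].max())
"
```

```text
2.1720987654320987 24.0 bg 1.7843229166666665 7.0
4.2090249433106575 42.666666666666664 bg 46.91828125 139.0
```

```bash
python3 -c "
import cv2,numpy as np
for a,b,rs in (('s2','s39',[(435,55,480,115),(570,115,620,180),(270,40,680,260)]),('t2','t39',[(380,350,470,470),(200,350,280,450),(60,300,640,390)])):
    A=cv2.imread(f'pics/{a}.png',0).astype(np.float32);B=cv2.imread(f'pics/{b}.png',0).astype(np.float32)
    for x0,y0,x1,y1 in rs: print(a,(x0,y0),cv2.phaseCorrelate(A[y0:y1,x0:x1],B[y0:y1,x0:x1],cv2.createHanningWindow((x1-x0,y1-y0),cv2.CV_32F)))
"
```

```text
s2 (435, 55) ((0.4044109290169047, 0.022514764695465317), 0.8679519561485008)
s2 (570, 115) ((0.03751260796859768, 0.182952372512851), 0.8549804157680936)
s2 (270, 40) ((0.002473175569889463, 0.5095434963295133), 0.8497037228242851)
t2 (380, 350) ((-0.10315836244451049, -0.07659118978025248), 0.8362954747235334)
t2 (200, 350) ((0.007697101546220608, -0.09967366367226305), 0.9878309998512268)
t2 (60, 300) ((-0.004846536792797451, 0.013501600877312114), 0.7908707269739221)
```

The shifts are under 0.1 real pixel (well below 0.5 mm), so the bolt is fully down and the leaves are shut. I'm handing the job in.

```bash
python3 -c "
from h import *
st(); print(bot.job_done())"
```

```text
t 62.12 tcp [0.4165 0.0609 0.2138] q [ 0.708  0.009 -0.706  0.01 ] F [-0.  -0.3  0.2] gap 0.0856 j [-1.48  0.15  1.37  2.13 -0.18  0.98 -1.55]
the job is handed in; nothing more can be done
None
```

All three grey cassettes are in the cupboard, one to a slot, and the job was handed in at 62 s. The order was as asked: bolt drawn, bolted leaf opened, overlapped leaf opened, cassettes in, overlapped leaf shut, bolted leaf shut over it, bolt pushed down to its stop. One cassette was knocked near cup1 partway through, so I re-measured it before picking it up. I noticed no slackening of the grip.

- **Cassettes:** the last top picture shows each one flat and about at its back stop, within roughly 1–2 mm.
- **Doors and bolt:** both leaves, the handle rod and the bolt match the first pictures to under 0.1 pixel. The bolt met a firm stop, with the wrist force peaking at 45 N.
- **Bystanders:** the pitcher, teapot, cups and purple look-alikes look to be where they were.
- **Disagreement:** the two cameras differed by 4–8 mm in places. I settled that with grip contact and by comparing positions within one picture.

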